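# Dose relay modules into the kit bin under the test rack

### The job

Take the loaded drop cup by its slanted handle and hold it level above the undivided kit bin under the test rack, then lower it so that the bin's upright pin presses up the cup's release tab, the hinged bottom swings open and both relay modules drop into that bin. Afterwards set the empty cup down upright in the middle of the black rubber mat on the other case and let go. Do not knock against the rack and leave the mug and the mouse where they are.

Things in the scene. Friction and masses are not known exactly. Their poses are not given: they have to be found in the camera images.
- cup_center (a point): Centre (35 mm up) of the drop cup: open-topped square aluminium box, 78 (x) x 84 (y) x 70 mm high, walls 4 mm, 0.17 kg, standing on a case with both relay modules in it. z up; -x is the side with handle and release tab. The side walls (y = +-40 mm) reach down as skids; the hinged steel bottom's underside is 6 mm higher, clear of the case.
- cup_grip (a point): Middle of the cup's black handle, the place to grip: 67 mm to -x of and 67 mm above cup_center (102 mm above the cup's underside). A straight bar 18 mm thick along the cup's y (grip across this), 24 mm wide, rising from the -x wall and leaning out to -x, 30 degrees from vertical; 31 mm on to its free end, 55 mm down to the wall. Axes are the cup's.
- cup_tab (a point): Point under the cup's release tab, 61 mm to -x of and 29 mm below cup_center, fixed in the cup (does not swing). The tab, a steel strip 30 mm wide, one piece with the bottom, sticks out 50 mm to -x from the hinge at the foot of the -x wall; the point is 22 mm from the hinge. Lowered by d onto a pin there, the cup's bottom turns by about atan(d / 22 mm).
- flap (a joint): Angle of the cup's hinged bottom with its tab, rad: 0 shut; grows as the tab is pushed up and the bottom's far (+x) edge, 77 mm from the hinge, swings down; stop at 1.15. A spring shuts it: about 5 N on the tab starts it, about 6 N at most holds it open. The modules start to slide out at about 0.4 to 0.6; 1.0 (35 mm of lowering) empties the cup.
- module_a_center (a point): Centre of a white relay module, a box 22 x 62 x 26 mm high (62 along its y), 0.045 kg; starts in the cup.
- module_b_center (a point): Centre of the other, identical relay module; starts in the cup.
- bin_open: Grey undivided kit bin, the target: open-topped box fixed under the rack, 150 (x) x 130 (y) x 50 mm high, walls 4 mm; origin at the centre of its underside on the desk; -x is its near side (towards the robot) with the pin.
- bin_open_pin (a point): Top of the steel pin (10 mm thick, 120 mm high above the desk) that stands outside the middle of the near wall of the undivided bin, 81 mm to -x of the bin's centre. With the cup's x axis along the bin's x axis and cup_tab above this point, the cup is rightly placed over the bin.
- bin_split: The other kit bin, same size and same pin, but with a cross-shaped divider into four compartments; not to be used. Same axes and origin as the first. Which bin is left and which is right varies.
- rack: Test rack, fixed: black posts 30 mm thick at y = +-290 mm, 400 mm high, joined by a rail with controller modules. Origin on the desk midway between the posts; axes parallel to the bins', whose centres are at x = 0. The module row, x -70 to -13 mm, y -260 to 265, is 280 to 380 mm above the desk and overhangs the bins' near part: the gripper must come leaning, from the near side, cup ahead.
- mat_center (a point): Centre of the top (50 mm above the desk) of the black rubber mat, 150 x 150 mm, on a grey equipment case 170 x 170 mm, 50 mm high with the mat, fixed on the desk. The cup is parked here.
- case_a: The other grey equipment case, plain-topped, 170 x 170 x 50 mm high, fixed, on which the cup stands at the start; origin at the centre of its underside. Which case is left and which is right varies.
- mug: White mug 95 mm high, 82 mm across, loose bystander; origin at the centre of its underside.
- mouse: Black computer mouse 105 x 60 x 24 mm, loose bystander; origin at the centre of its underside.
- cup: The drop cup itself; origin at the centre of its underside, 35 mm below cup_center.
There are look-alikes about, which are no part of the job. Leave any red look-alike of the cup alone.

How it is judged:
By the outcome, as a careful person would: the job done as asked, in the order asked, and still so for the second after the job is handed in, with the robot touching nothing.
It also fails if it takes over 59 s, if anything falls off the work surface, if the arm or the gripper's body presses on something with over 40 N, if the wrist force passes 120 N, or if a joint passes its speed limit or range.

### The arm

A 7-joint arm with a two-finger parallel gripper is mounted at the origin on the work surface. World frame = base frame: x ahead of the robot, y to its left, z up, the work surface at z = 0. Lengths are in m, angles in rad, forces in N, time in s.
With the tool pointing down it reaches from about 0.425 to 0.825 m from the base axis. Payload 3.6 kg.
Tool frame: the origin (TCP) lies midway between the tips of the shut fingers; the grasp point (between the pads) lies 19 mm behind it; z points along the fingers, y is the line along which they close (so a half turn about z gives the same grasp; the last joint's range is limited). The gripper opens to 85 mm and grips with 20 to 120 N. Pads are 22 mm wide; open, the fingers measure 114 mm over their backs; the gripper's body (76 mm by 85 mm) begins 54 mm behind the grasp point. The pads swing forward as they close: fully open they stand 13 mm farther back than shut.
Start: joints at [1.194, 0.615, -0.013, 1.423, 0.008, 1.103, -0.04], TCP at [0.223, -0.611, 0.201] pointing down, gripper open.
Joint ranges: [-3.12, 3.12], [-0.3, 2.06], [-1.34, 1.32], [0.26, 2.42], [-1.36, 4.5], [0.01, 1.98], [-2.84, 2.84]. Speed limits (rad/s): [2.79, 2.79, 3.14, 3.14, 3.14, 3.14, 3.14].

### API

Orientations are given as a unit quaternion [x, y, z, w].
In Python, from station import state, snapshot, get_calibration, finish_job gives the robot as it stands.
- The arm moves only by the tool arm_command, never from a script. Its argument "deltas" is a list of rows, each an object with "hand": the opening, from 0 (shut) to 1 (fully open); "offset": the shift along the tool's x, y, z in mm, a list of three; "turn": the turn, a rotation vector about the tool's x, y, z in degrees, a list of three. A call has exactly 5 rows; each row is the pose to reach, as a shift and turn from the pose commanded when the call began, along the tool's axes at that moment; what a row does not reach only later rows make up. A row lasts 1/10 s, in which the tool goes at most 50 mm and 8.59 degrees, less where a joint would pass 70% of its speed; a pose out of reach is approached as far as the arm can. A call with a gripper value outside its range is refused whole. The fingers move at their own pace and stop on an object; "force" is the grip in N (left out, the last holds). Time passes only in rows, so rows that repeat a pose let the fingers close, or fill a call up. It gives the time, the measured TCP pose, the force, the opening and the grip force at its end, in the units of the state.
- state(): the state, without advancing time (a new reading comes with each control period).
- snapshot(name): name is "scene" or "top"; returns (picture, depth): 420x560x3 uint8, blue, green, red; 420x560 float32, m along the optical axis (not along the pixel's ray), 0 where there is no reading.
- get_calibration(name): a dict with "K" (3x3 intrinsics, pixels), "k1" (the pictures are not rectified: a ray, as slopes to the right and down, at radius r is drawn at 1 + k1 r^2 times it, then the intrinsics apply), "pose" (4x4, takes a point from camera to world coordinates). Camera axes: x right, y up, looking along -z (the intrinsics and any distortion apply to the point x, -y, -z); pixel columns grow to the right and rows downward; lengths in m; the calibration is good to about 2 mm. A picture is of the moment at which its call begins. get_calibration takes no time and is no camera call.
- finish_job(): hands the job in; it is judged then, once.
The state is a dict: "t": time; "joint_positions": joint angles; "joint_vel": joint speeds; "effort": joint torques, N m; "position": TCP position; "eef_rot": TCP orientation; "wrist_force": force on the tool from outside, world axes, zero at the start; "torque": the same for the moment, N m; "grip_width": finger opening in m; "gripper_force": force on a finger pad.
Only numpy, scipy, OpenCV 4.12 (cv2) and the standard library are available. Lean on these libraries where they do the work, as an engineer would, in place of code of your own. Each camera call takes 0.05 s, during which the arm holds its last target. There are 200 camera calls.

## Working session

There is one attempt and no reset: what is moved stays moved. The work goes in short steps, Python scripts to look and compute and a tool call to move; the robot and the scene stay as the last step left them, time stands still between calls to the robot, and variables do not carry over. Pictures are saved under pics/ and viewed, at most 10 in all, crops included, and the job is handed in when it is done.

Besides the shell and the picture viewer there is one more tool, called after "Emit:" in YAML: its name, and indented under it one key for each argument. arm_command: Moves the arm, as the interface text tells. Its arguments: {"type":"object","properties":{"deltas":{"type":"array"},"force":{"type":"number"}},"required":["deltas"]}

```bash
ls; mkdir -p pics
cat > h.py <<'E'
import numpy as np,cv2
from station import *
def rays(n,px):
    c=get_calibration(n);K=np.array(c["K"]);P=np.array(c["pose"])
    px=np.atleast_2d(px).astype(float)
    d=np.c_[(px[:,0]-K[0,2])/K[0,0],(px[:,1]-K[1,2])/K[1,1]];u=d.copy()
    for _ in range(20): u=d/(1+c["k1"]*(u**2).sum(1,keepdims=True))
    v=np.c_[u[:,0],-u[:,1],-np.ones(len(u))]
    return P[:3,3],v@P[:3,:3].T   # depth-1 rays
def onplane(n,px,z):
    o,r=rays(n,px);return o+r*((z-o[2])/r[:,2])[:,None]
def cloud(n,dep):
    h,w=dep.shape;uu,vv=np.meshgrid(np.arange(w),np.arange(h))
    o,r=rays(n,np.c_[uu.ravel(),vv.ravel()])
    p=o+r*dep.ravel()[:,None];p[dep.ravel()==0]=np.nan
    return p.reshape(h,w,3)
E
python3 - <<'E'
from h import *
for n in("scene","top"):
    p,d=snapshot(n);cv2.imwrite(f"pics/{n}0.png",p);np.savez(f"{n}0.npz",p=p,d=d)
    print(n,get_calibration(n)["pose"],get_calibration(n)["K"],(d==0).mean())
print(state())
E
```

```text
pics
scene [[-0.14000813 -0.90133105  0.40987811  1.03337246]
 [ 0.99011509 -0.13093826  0.05027214  0.05070713]
 [ 0.00835689  0.41286501  0.91075389  1.26225992]
 [ 0.          0.          0.          1.        ]] [[458.9539079    0.         280.49061578]
 [  0.         458.9539079  209.12468278]
 [  0.           0.           1.        ]] 0.003958333333333334
top [[-0.11796656  0.9720273  -0.20309314  0.286495  ]
 [-0.99301065 -0.11623569  0.02047232  0.01874279]
 [-0.00370702  0.2040887   0.97894538  1.29026433]
 [ 0.          0.          0.          1.        ]] [[469.32379261   0.         284.8681014 ]
 [  0.         469.32379261 206.87998671]
 [  0.           0.           1.        ]] 0.004000850340136054
{'t': 0.1, 'joint_positions': array([ 1.19450188,  0.61583913, -0.0126255 ,  1.42474004,  0.00808653,
        1.10339686, -0.04040734]), 'joint_vel': array([-0.0003084 , -0.00129613, -0.00114585, -0.00204392, -0.00146234,
       -0.00155075, -0.00052064]), 'effort': array([ 1.69011266e-03, -4.70385253e+01,  2.60496307e-01, -1.71571308e+01,
        1.01075580e-02,  5.87302449e-03,  1.25002524e-05]), 'position': array([ 0.22251706, -0.60991918,  0.19954278]), 'eef_rot': array([ 9.84738589e-01,  1.74036060e-01, -2.08999285e-04, -1.14800325e-03]), 'wrist_force': array([-0.4269049 , -1.02522931,  0.20480744]), 'torque': array([-0.00328074, -0.00037871,  0.04245441]), 'gripper_force': 0.0, 'grip_width': 0.08525510295446416}
```

View pics/scene0.png

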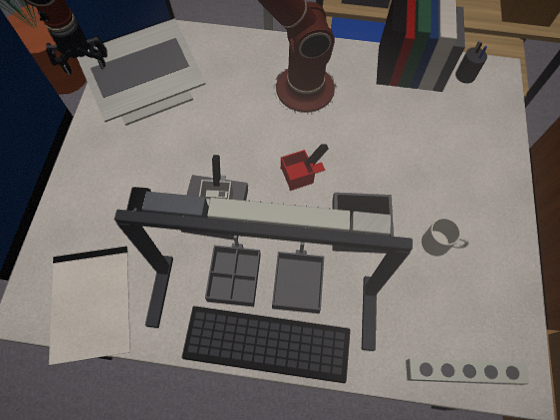

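View pics/top0.png

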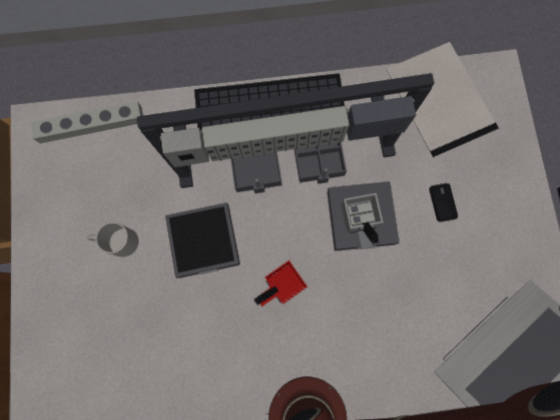

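The top view shows the aluminium cup with its two white modules at (363,212), standing on the plain case. Its handle goes down to (370,233). The red look-alike at (285,285) is not the target. The mat is at (202,240). The undivided bin is at (257,168) with its pin at (258,185), and the bin at (320,162) is divided, so it's not the target. The mug is at (113,238) and the mouse at (443,202).

Run:
```python
from h import *
for n in("scene","top"):
    z=np.load(f"{n}0.npz");np.save(n+"c.npy",cloud(n,z["d"]))
C=np.load("topc.npy");S=np.load("scenec.npy")
img=np.load("top0.npz")["p"]
def rect(P,lab):
    r=cv2.minAreaRect((P[:,:2]*1000).astype(np.float32));print(lab,len(P),np.round(r[0],1),np.round(r[1],1),round(r[2],1),"z",np.round(np.nanmedian(P[:,2]),4))
def sel(c,box,zlo,zhi):
    x0,y0,x1,y1=box;q=c[y0:y1,x0:x1].reshape(-1,3);return q[(q[:,2]>zlo)&(q[:,2]<zhi)]
rect(sel(C,(160,200,245,280),.043,.057),"mat case")
rect(sel(C,(325,180,402,252),.043,.057),"case_a")
rect(sel(C,(325,180,402,252),.112,.128),"cup rim")
rect(sel(C,(325,180,402,252),.14,.25),"handle")
rect(sel(C,(240,170,275,200),.10,.135),"pin open")
rect(sel(C,(305,160,345,190),.10,.135),"pin split")
q=sel(C,(240,170,275,200),.06,.135);print("pin pts",np.round(np.median(q,0),4) if len(q) else None)
h=sel(C,(325,180,402,252),.125,.25);
print("handle top pts",np.round(h[h[:,2].argsort()[::-1]][:60:6],4).tolist())
rect(sel(S,(180,160,250,200),.14,.25),"handle S"); rect(sel(S,(180,160,250,200),.112,.128),"rim S")
rect(sel(S,(270,250,330,315),.04,.056),"bin open rim S");rect(sel(S,(200,240,265,310),.04,.056),"bin split S")
q=sel(S,(100,180,420,260),.36,.5);rect(q,"rack top S");print(q[:,2].max())
rect(sel(C,(135,70,440,130),.385,.42),"rack rail T")
crop=np.hstack([cv2.resize(img[170:260,315:410],None,fx=4,fy=4,interpolation=2),cv2.resize(img[140:230,225:320],None,fx=4,fy=4,interpolation=2)])
cv2.imwrite("pics/crop1.png",np.clip(crop*1.6,0,255).astype(np.uint8))
```

```text
mat case 3975 [484.3 224.9] [172.4 170.4] 5.2 z 0.0507
case_a 2442 [ 497.5 -213.5] [173.6 174.8] 89.4 z 0.0509
cup rim 291 [ 490.  -201.9] [94.9 86.8] 4.7 z 0.1201
handle 160 [ 429.1 -205.9] [45.2 20.4] 4.6 z 0.1752
pin open 21 [608.2  58. ] [8. 9.] 43.5 z 0.1171
pin split 19 [ 615.1 -119.9] [7.6 7.7] 89.6 z 0.1174
pin pts [0.6067 0.0589 0.1075]
handle top pts [[0.4272, -0.2087, 0.1878], [0.4204, -0.2082, 0.185], [0.4241, -0.1994, 0.1838], [0.4268, -0.1976, 0.183], [0.4195, -0.199, 0.1821], [0.4247, -0.1975, 0.1812], [0.4144, -0.2033, 0.1803], [0.4285, -0.2081, 0.1794], [0.4294, -0.2011, 0.1789], [0.4118, -0.2081, 0.1781]]
handle S 110 [ 434.4 -205.8] [33.7 18.4] 4.3 z 0.1604
rim S 167 [ 475.9 -203.3] [67.  85.6] 4.8 z 0.1183
bin open rim S 433 [684.7  61. ] [162.6 130.4] 2.2 z 0.049
bin split S 583 [ 691.7 -118.7] [161.9 130.7] 2.2 z 0.0477
rack top S 9601 [665.9 -30.3] [ 86.1 610.9] 2.2 z 0.3815
0.4019038329982467
rack rail T 4052 [668.1 -30.1] [ 77.8 608.4] 1.8 z 0.398
```

View pics/crop1.png

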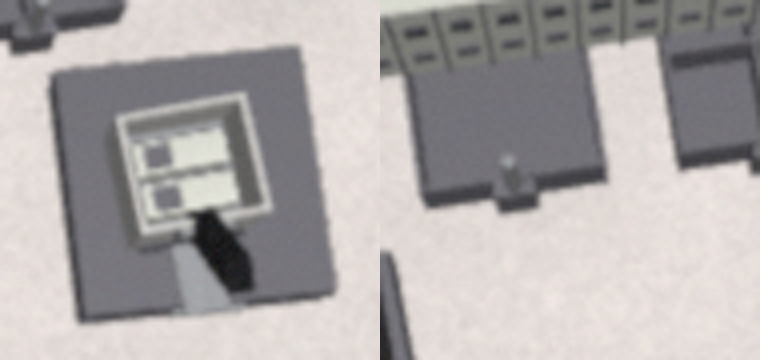

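The crop confirms both targets. The left half shows the aluminium cup with the two white modules, with the black handle and steel tab towards the robot. The right half shows the bin with no divider, with its pin top at crop pixel (508,160), which is about (257,180) in the picture. The neighbouring bin at the right edge is divided. Next I'll refine the poses and check reach with an xArm7-like kinematic model.

```bash
cat > k.py <<'E'
import numpy as np
from scipy.spatial.transform import Rotation as R
from scipy.optimize import least_squares
DH=[(0,0,.267),(0,-1,0),(0,1,.293),(.0525,1,0),(.0775,1,.3425),(0,1,0),(.076,-1,.097)]
LO=np.array([-3.12,-.3,-1.34,.26,-1.36,.01,-2.84]);HI=np.array([3.12,2.06,1.32,2.42,4.5,1.98,2.84])
def fk(q,by=0,ty=0,tl=.172):
    T=np.eye(4);T[:3,:3]=R.from_euler('z',by).as_matrix()
    for (a,s,d),t in zip(DH,q):
        al=s*np.pi/2;c,S=np.cos(t),np.sin(t);ca,sa=np.cos(al),np.sin(al)
        T=T@np.array([[c,-S,0,a],[S*ca,c*ca,-sa,-d*sa],[S*sa,c*sa,ca,d*ca],[0,0,0,1]])
    E=np.eye(4);E[:3,:3]=R.from_euler('z',ty).as_matrix();E[2,3]=tl
    return T@E
E
python3 - <<'E'
from h import *;from k import *
s=state();T=fk(s["joint_positions"]);print("fk r,z",np.hypot(*T[:2,3]),T[2,3],"meas",np.hypot(*s["position"][:2]),s["position"][2])
by=np.arctan2(s["position"][1],s["position"][0])-np.arctan2(T[1,3],T[0,3])
T=fk(s["joint_positions"],by);dR=R.from_matrix(T[:3,:3]).inv()*R.from_quat(s["eef_rot"]);print("by",by,"tool",dR.as_rotvec(),T[:3,3])
C=np.load("topc.npy");S=np.load("scenec.npy")
yaw=np.radians(4.7);ux=np.array([np.cos(yaw),np.sin(yaw)]);uy=np.array([-ux[1],ux[0]])
for c,b in((C,(325,180,402,252)),(S,(180,160,250,200))):
    q=c[b[1]:b[3],b[0]:b[2]].reshape(-1,3);r=q[(q[:,2]>.114)&(q[:,2]<.126)]
    X=r[:,:2]@ux;Y=r[:,:2]@uy;print("rim X hi",np.percentile(X,[90,97,100]),"Y",np.percentile(Y,[0,2,98,100]),Y.mean())
    h=q[q[:,2]>.14];hx=h[:,:2]@ux;hy=h[:,:2]@uy
    print("handle Y",np.percentile(hy,[2,50,98]),"X/z near .152",np.percentile(hx[abs(h[:,2]-.152)<.004],[0,50,100]))
print("pin top ray",onplane("top",[(257,180.5),(257.5,181.5)],.12))
# red pixels
p=np.load("top0.npz")["p"].astype(int);m=(p[...,2]>120)&(p[...,1]<60);m[330:]=0
q=C[m];print("red",np.nanmin(q,0),np.nanmax(q,0))
E
```

```text
fk r,z 0.5080741397471263 0.0160339167827942 meas 0.6492420515677355 0.19954278369562187
by -2.4048415812403325 tool [-0.23227677  0.22404829 -1.52401709] [ 0.17413407 -0.47730143  0.01603392]
rim X hi [0.51693405 0.5183299  0.51927333] Y [-0.28473184 -0.28313955 -0.19815029 -0.19789933] -0.24191688030880593
handle Y [-0.24975418 -0.23762347 -0.23036796] X/z near .152 [0.40389416 0.4260874  0.43128202]
rim X hi [0.48183686 0.48816261 0.49131413] Y [-0.28434254 -0.28315809 -0.19953767 -0.19911186] -0.24240845600813363
handle Y [-0.26439447 -0.23825878 -0.16914559] X/z near .152 [0.40709594 0.42382944 0.42983271]
pin top ray [[0.60677473 0.05739444 0.12      ]
 [0.60397439 0.05639804 0.12      ]]
red [ 0.29393315 -0.03617539 -0.0018304 ] [0.39605628 0.08645347 0.07641477]
```

```bash
cat > m.py <<'E'
from h import *
from scipy.spatial.transform import Rotation as R
def tool(yaw,lean):
    a,l=np.radians([yaw,lean]);ux=np.array([np.cos(a),np.sin(a),0]);y=np.array([np.sin(a),-np.cos(a),0])
    z=np.sin(l)*ux-np.cos(l)*np.array([0,0,1.]);return np.c_[np.cross(y,z),y,z]
def go(grasp,yaw,lean,back=0,n=1):
    "grasp-point target -> offset/turn from the present pose; n calls"
    s=state();M=tool(yaw,lean);p=np.array(grasp)+(.019-back)*M[:,2]
    A=R.from_quat(s["eef_rot"]);off=A.inv().apply(p-s["position"])*1000;tr=np.degrees((A.inv()*R.from_matrix(M)).as_rotvec())
    print("off",np.round(off,1),"turn",np.round(tr,1),"|",np.round(np.linalg.norm(off)),np.round(np.linalg.norm(tr)))
def cur():
    s=state();A=R.from_quat(s["eef_rot"]).as_matrix();z=A[:,2]
    print("t %.2f"%s["t"],"grasp",np.round(s["position"]-.019*z,4),"lean %.1f yaw %.1f"%(np.degrees(np.arctan2(np.hypot(z[0],z[1]),-z[2])),np.degrees(np.arctan2(-A[0,1]*-1,-A[1,1]))),"q",np.round(s["joint_positions"],2),"F",np.round(s["wrist_force"],1),"w",round(s["grip_width"],4),"gf",round(s["gripper_force"],1))
G=np.array([.431,-.2064,.152])
E
python3 -c "
from m import *
cur();go(G+[0,0,.06],4.7,45,back=.09)"
```

```text
t 0.10 grasp [ 0.2225 -0.61    0.2185] lean 0.1 yaw 20.0 q [ 1.19  0.62 -0.01  1.42  0.01  1.1  -0.04] F [-0.4 -1.   0.2] w 0.0853 gf 0.0
off [ 285.7 -321.   -61.9] turn [-6.2 44.7 14.5] | 434.0 47.0
```

Emit:
arm_command:
  deltas:
    - {"hand": 1, "offset": [28, -32, -6], "turn": [-0.6, 4.5, 1.5]}
    - {"hand": 1, "offset": [57, -64, -12], "turn": [-1.2, 9, 2.9]}
    - {"hand": 1, "offset": [86, -96, -19], "turn": [-1.9, 13.4, 4.4]}
    - {"hand": 1, "offset": [114, -128, -25], "turn": [-2.5, 17.9, 5.8]}
    - {"hand": 1, "offset": [143, -160, -31], "turn": [-3.1, 22.4, 7.3]}

```text
t: 0.6
position: [0.3025, -0.4097, 0.2317]
eef_rot: [0.975, 0.107, 0.197, -0.007]
wrist_force: [-0.3, 0.1, -0.2]
grip_width: 0.0859
gripper_force: 0.0
```

```bash
python3 -c "
from m import *
cur();go(G+[0,0,.06],4.7,45,back=.09)"
```

```text
t 0.60 grasp [ 0.2952 -0.4108  0.2493] lean 22.7 yaw 12.2 q [ 1.31  0.33 -0.22  1.93 -0.43  0.81  0.03] F [-0.3  0.1 -0.2] w 0.0859 gf 0.0
off [ 123.4 -177.1   13.2] turn [-2.9 22.2  7.2] | 216.0 23.0
```

Emit:
arm_command:
  deltas:
    - {"hand": 1, "offset": [25, -35, 3], "turn": [-0.6, 4.4, 1.4]}
    - {"hand": 1, "offset": [49, -71, 5], "turn": [-1.2, 8.9, 2.9]}
    - {"hand": 1, "offset": [74, -106, 8], "turn": [-1.7, 13.3, 4.3]}
    - {"hand": 1, "offset": [99, -142, 11], "turn": [-2.3, 17.8, 5.8]}
    - {"hand": 1, "offset": [123, -177, 13], "turn": [-2.9, 22.2, 7.2]}

```text
t: 1.1
position: [0.3785, -0.2155, 0.261]
eef_rot: [0.925, 0.041, 0.377, -0.016]
wrist_force: [1.4, 1.0, 0.6]
grip_width: 0.0855
gripper_force: 0.0
```

```bash
python3 -c "
from m import *
cur();go(G+[0,0,.06],4.7,45,back=.09);go(G,4.7,45,back=.07)"
```

```text
t 1.10 grasp [ 0.3652 -0.2166  0.2746] lean 44.4 yaw 5.0 q [ 1.47  0.13 -0.59  2.4  -1.32  0.57  0.56] F [1.4 1.  0.6] w 0.0855 gf 0.0
off [ 2.9 -4.7  1.2] turn [-0.2  0.6  0.3] | 6.0 1.0
off [-38.9  -4.7  64.1] turn [-0.2  0.6  0.3] | 75.0 1.0
```

Emit:
arm_command:
  deltas:
    - {"hand": 1, "offset": [-10, -1, 16], "turn": [0, 0.2, 0]}
    - {"hand": 1, "offset": [-20, -2, 32], "turn": [-0.1, 0.4, 0.2]}
    - {"hand": 1, "offset": [-30, -4, 48], "turn": [-0.2, 0.6, 0.3]}
    - {"hand": 1, "offset": [-39, -5, 64], "turn": [-0.2, 0.6, 0.3]}
    - {"hand": 1, "offset": [-39, -5, 70], "turn": [-0.2, 0.6, 0.3]}

```text
t: 1.6
position: [0.3935, -0.2247, 0.2123]
eef_rot: [0.925, 0.038, 0.376, -0.027]
wrist_force: [-0.1, -0.6, 0.6]
grip_width: 0.0853
gripper_force: 0.0
```

```bash
python3 -c "
from m import *
cur();go(G,4.7,45)
p,d=snapshot('scene');q,e=snapshot('top')
cv2.imwrite('pics/g1.png',np.clip(1.5*np.hstack([cv2.resize(p[110:250,140:290],None,fx=2.6,fy=2.6),cv2.resize(q[160:300,310:460],None,fx=2.6,fy=2.6)]),0,255).astype(np.uint8))"
```

```text
t 1.60 grasp [ 0.3803 -0.2262  0.2259] lean 44.4 yaw 5.2 q [ 1.86  0.54 -1.34  2.42 -1.36  0.01  0.58] F [-0.1 -0.6  0.6] w 0.0853 gf 0.0
off [-14.3 -13.   89.6] turn [-1.3  0.7 -0.5] | 92.0 2.0
```

View pics/g1.png

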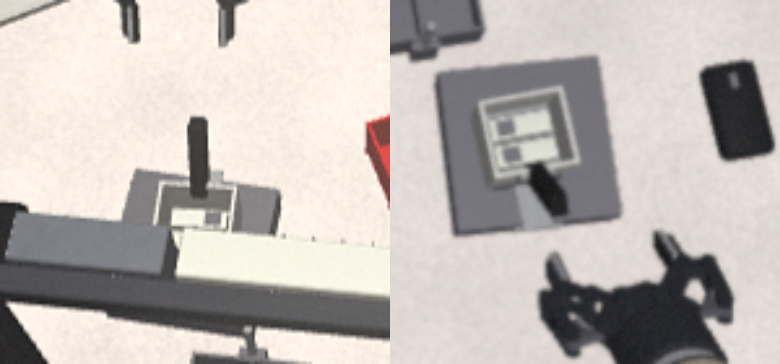

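The picture shows the open fingers above and behind the handle, and the gripper has swung slightly sideways. Joints 3 to 6 are at their limits, so a 45° lean isn't reachable this close to the base. I'll fit the arm's kinematics and choose a feasible lean.

```bash
cat > kin.py <<'E'
import numpy as np,itertools
from scipy.spatial.transform import Rotation as R
from scipy.optimize import least_squares
LO=np.array([-3.12,-.3,-1.34,.26,-1.36,.01,-2.84]);HI=np.array([3.12,2.06,1.32,2.42,4.5,1.98,2.84])
def fk(q,P,s):
    by,ty,h,L1,L2,L3,a,b,c=P
    rz=lambda t:R.from_euler('z',t);ry=lambda t:R.from_euler('y',t)
    A=rz(by+s[0]*q[0])*ry(q[1]);p=np.array([0,0,h])+A.apply([0,0,L1])
    A=A*rz(s[1]*q[2]);p=p+A.apply([a,0,0]);A=A*ry(q[3]);p=p+A.apply([b,0,L2])
    A=A*rz(s[2]*q[4])*ry(q[5]);p=p+A.apply([c,0,L3]);return p,A*rz(s[3]*q[6]+ty)
E
python3 - <<'E'
from kin import *;from station import state
s=state()
D=[([1.19450188,.61583913,-.0126255,1.42474004,.00808653,1.10339686,-.04040734],[.22251706,-.60991918,.19954278],[.984738589,.17403606,-.000209,-.001148]),
([1.31,.33,-.22,1.93,-.43,.81,.03],[.3025,-.4097,.2317],[.975,.107,.197,-.007]),
([1.47,.13,-.59,2.4,-1.32,.57,.56],[.3785,-.2155,.261],[.925,.041,.377,-.016]),
(s["joint_positions"],s["position"],s["eef_rot"])]
best=[]
for sg in itertools.product([1,-1],repeat=4):
  for by0 in(-2.4,0):
    def f(P):
        r=[]
        for q,p,o in D:
            x,A=fk(q,P,sg);r+=list(x-p)+list(.3*(A.inv()*R.from_quat(o)).as_rotvec())
        return np.r_[r,1e-3*(P[6:])]
    z=least_squares(f,[by0,1.5,.3,.3,.3,.25,0,0,0]);best.append((z.cost,sg,z.x))
best.sort(key=lambda t:t[0])
for b in best[:3]:print(b[0],b[1],np.round(b[2],4))
np.savez("kin.npz",P=best[0][2],s=best[0][1])
E
```

```text
6.384475510435736e-05 (-1, -1, -1, -1) [-0.0264  1.5464  0.238   0.5517  0.3789  0.3095  0.005   0.0049  0.0085]
6.384475510435912e-05 (-1, -1, -1, -1) [-0.0264  1.5464  0.238   0.5517  0.3789  0.3095  0.005   0.0049  0.0085]
0.021988125707040788 (1, 1, 1, 1) [ 0.6483  4.9189  0.7672 -0.4029 -0.1104  0.4798 -0.2669 -0.0818  0.1233]
```

```bash
cat > ik.py <<'E'
from m import *;import kin
Z=np.load("kin.npz");P=Z["P"];sg=Z["s"];LO,HI=kin.LO,kin.HI
def ik(grasp,yaw,lean,q0,flip=0,reg=.02,mar=.08):
    M=tool(yaw,lean)
    if flip:M=M@np.diag([-1,-1,1.])
    p=np.array(grasp)+.019*M[:,2];Rt=R.from_matrix(M);mid=(LO+HI)/2;hw=(HI-LO)/2
    def f(q):
        x,A=kin.fk(q,P,sg);return np.r_[(x-p)*20,(A.inv()*Rt).as_rotvec()*5,reg*(q-mid)[1:]/hw[1:]]
    z=least_squares(f,np.clip(q0,LO+mar,HI-mar),bounds=(LO+mar-.001,HI-mar+.001));q=z.x;x,A=kin.fk(q,P,sg)
    return q,np.linalg.norm(x-p)*1000,np.degrees((A.inv()*Rt).magnitude()),(1-abs((q-mid)/hw))[1:].min()
from scipy.optimize import least_squares
E
python3 - <<'E'
from ik import *
rng=np.random.default_rng(0)
pin=np.array([.608,.0577]);a=np.radians(2.2);u=np.array([np.cos(a),np.sin(a)])
gr=pin-6*.001*u
T={"grip":(G,4.7),"lift":(G+[0,0,.1],4.7),"rackhi":(np.r_[gr,.235],2.2),"racklo":(np.r_[gr,.178],2.2),"park":(np.r_[np.array([.4843,.2249])-.067*u,.152],2.2),"park25":(np.r_[np.array([.4843,.2249])-.067*np.array([np.cos(.44),np.sin(.44)]),.152],25)}
for n,(g,y) in T.items():
  for lean in(20,30,40,50):
    for fl in(0,1):
      S=[]
      for i in range(10):
        q,e,o,mg=ik(g,y,lean,rng.uniform(LO,HI),fl)
        if e<3 and o<2:S.append((mg,q))
      S.sort(key=lambda t:-t[0])
      if S:print(n,lean,fl,len(S),round(S[0][0],2),np.round(S[0][1],2))
E
```

```text
grip 20 0 5 0.2 [ 0.72  0.38 -0.22  2.21 -0.43  0.31 -0.57]
grip 20 1 6 0.12 [ 1.31  0.63 -1.18  2.22  1.03  0.52  1.08]
grip 30 0 5 0.08 [ 1.23  0.5  -0.88  2.33  1.19  0.09 -2.15]
grip 30 1 6 0.06 [ 1.42  0.68 -1.26  2.34  1.5   0.4   0.67]
lift 20 0 4 0.32 [ 0.6   0.21 -0.06  2.07 -0.35  0.61 -0.68]
lift 20 1 4 0.21 [ 0.99  0.23 -0.54  2.07 -0.13  0.58  2.23]
lift 30 0 2 0.2 [ 0.66  0.18 -0.03  2.19 -0.78  0.5  -0.21]
lift 30 1 5 0.06 [ 1.56  0.39 -1.26  2.18  0.32  0.38  1.8 ]
lift 40 0 4 0.03 [ 1.05  0.21 -0.37  2.3  -1.28  0.43  0.36]
lift 40 1 8 0.06 [ 1.66  0.4  -1.26  2.29 -0.1   0.14  2.29]
rackhi 20 0 4 0.4 [-0.14  0.39  0.    1.83  0.04  0.57 -1.69]
rackhi 20 1 6 0.54 [ 0.27  0.44 -0.59  1.84  0.52  0.64  1.01]
rackhi 30 0 4 0.29 [-0.18  0.35  0.05  1.97  0.07  0.29 -1.73]
rackhi 30 1 5 0.4 [ 0.38  0.43 -0.74  1.98  0.95  0.46  0.59]
rackhi 40 0 10 0.07 [-0.13  0.34 -0.05  2.14  1.96  0.09  2.65]
rackhi 40 1 7 0.26 [ 0.4   0.42 -0.76  2.13  1.68  0.39 -0.14]
rackhi 50 0 7 0.13 [-0.17  0.37  0.01  2.28  2.96  0.38  1.65]
rackhi 50 1 5 0.13 [ 0.36  0.45 -0.73  2.27  2.35  0
[... 183 characters left out ...]
05  0.14 -1.62]
racklo 30 1 6 0.33 [ 0.38  0.54 -0.77  2.06  1.34  0.45  0.21]
racklo 40 0 3 0.19 [-0.19  0.45  0.05  2.22  3.    0.22  1.62]
racklo 40 1 8 0.2 [ 0.38  0.56 -0.79  2.2   2.03  0.51 -0.47]
racklo 50 0 6 0.08 [-0.18  0.5   0.03  2.34  3.03  0.56  1.57]
racklo 50 1 8 0.08 [ 0.27  0.57 -0.63  2.33  2.55  0.69 -0.99]
park 20 0 10 0.18 [-0.89  0.38  0.34  2.23  0.19  0.26 -2.3 ]
park 20 1 5 0.17 [-0.25  0.4  -0.53  2.24  1.04  0.48 -0.03]
park 30 0 4 0.03 [-1.12  0.41  0.53  2.34  1.34  0.09  2.76]
park 30 1 8 0.07 [-1.12  0.41  0.53  2.34  1.33  0.09 -0.37]
park25 20 0 2 0.14 [-0.48  0.34  0.03  2.27 -0.08  0.18 -1.52]
park25 20 1 4 0.13 [ 0.13  0.44 -0.83  2.28  1.13  0.41  0.38]
```

```bash
cat >> ik.py <<'E'
def jac(q):
    x,A=kin.fk(q,P,sg);J=np.zeros((6,7))
    for i in range(7):
        d=q.copy();d[i]+=1e-5;y,B=kin.fk(d,P,sg);J[:3,i]=(y-x)/1e-5;J[3:,i]=(B*A.inv()).as_rotvec()/1e-5
    return x,A,J
def follow(q,poses,n=25,w=.3):
    "min-norm local tracking through poses (p,R); returns q"
    q=np.array(q,float);W=np.diag([1,1,1,w,w,w]);out=[]
    for p,Rt in poses:
        x0,A0=kin.fk(q,P,sg);dr=(A0.inv()*Rt).as_rotvec()
        for k in range(1,n+1):
            tp=x0+(p-x0)*k/n;tR=A0*R.from_rotvec(dr*k/n)
            for _ in range(3):
                x,A,J=jac(q);e=np.r_[tp-x,(tR*A.inv()).as_rotvec()];free=np.ones(7,bool)
                for _ in range(4):
                    Jf=W@J*free;dq=Jf.T@np.linalg.solve(Jf@Jf.T+1e-6*np.eye(6),W@e)
                    bad=((q+dq<LO)|(q+dq>HI))&free
                    if not bad.any():break
                    free&=~bad
                q=np.clip(q+dq,LO,HI)
        x,A=kin.fk(q,P,sg);out.append((q.copy(),np.linalg.norm(x-p)*1000,np.degrees((A.inv()*Rt).magnitude())))
    return out
def pose(g,yaw,lean,back=0):
    M=tool(yaw,lean);return np.array(g)+(.019-back)*M[:,2],R.from_matrix(M)
E
python3 - <<'E'
from ik import *
q0=[1.19450188,.61583913,-.0126255,1.42474004,.00808653,1.10339686,-.04040734]
ps=[(np.array([.3025,-.4097,.2317]),R.from_quat([.975,.107,.197,-.007])),(np.array([.3785,-.2155,.261]),R.from_quat([.925,.041,.377,-.016])),(np.array([.393,-.222,.215]),R.from_quat([.925,.038,.376,-.02]))]
for o in follow(q0,ps):print(np.round(o[0],2),np.round(o[1:],1))
# from current: back out, then lean 25 grasp
q=state()["joint_positions"];a=np.radians(4.7);u=np.array([np.cos(a),np.sin(a),0])
G2=G+.01*(-.5*u+[0,0,.866])
for lean in(20,25,30):
  print(lean)
  for o in follow(q,[ps[1],pose([.38,-.3,.3],8,lean),pose([.45,-.3,.3],8,lean),pose(G2+[0,0,.1],4.7,lean),pose(G2,4.7,lean)]):print(np.round(o[0],2),np.round(o[1:],1))
E
```

```text
[ 1.3   0.33 -0.21  1.92 -0.43  0.82  0.04] [0. 0.]
[ 1.38  0.13 -0.47  2.39 -1.29  0.62  0.54] [0. 0.]
[ 1.85  0.53 -1.33  2.42 -1.15  0.03  0.37] [0.5 0.2]
20
[ 1.94  0.24 -1.18  2.38 -1.17  0.41  0.39] [0. 0.]
[ 1.38  0.24 -0.7   1.93 -0.16  0.8  -0.62] [0. 0.]
[ 1.2   0.32 -0.66  1.82 -0.05  0.81 -0.81] [0. 0.]
[ 1.11  0.23 -0.67  2.06 -0.08  0.6  -0.96] [0. 0.]
[ 0.97  0.39 -0.55  2.21  0.04  0.3  -1.04] [0. 0.]
25
[ 1.94  0.24 -1.18  2.38 -1.17  0.41  0.39] [0. 0.]
[ 1.46  0.23 -0.73  1.98 -0.28  0.74 -0.48] [0. 0.]
[ 1.26  0.31 -0.69  1.87 -0.17  0.72 -0.69] [0. 0.]
[ 1.19  0.22 -0.71  2.12 -0.22  0.51 -0.79] [0. 0.]
[ 1.06  0.4  -0.61  2.26 -0.14  0.19 -0.83] [0. 0.]
30
[ 1.94  0.24 -1.18  2.38 -1.17  0.41  0.39] [0. 0.]
[ 1.55  0.23 -0.78  2.02 -0.42  0.69 -0.33] [0. 0.]
[ 1.34  0.31 -0.72  1.92 -0.3   0.65 -0.54] [0. 0.]
[ 1.29  0.22 -0.78  2.18 -0.41  0.42 -0.59] [0. 0.]
[ 1.19  0.44 -0.74  2.31 -0.37  0.08 -0.57] [0. 0.]
```

Run:
```python
from ik import *
q=state()["joint_positions"];a=np.radians(4.7);u4=np.array([np.cos(a),np.sin(a),0]);a=np.radians(2.2);u=np.array([np.cos(a),np.sin(a),0])
off=lambda ux:.01*(-.5*ux+[0,0,.866])
G2=G+off(u4);pin=np.array([.608,.0577,0]);Rg=pin-.006*u+off(u)
z=lambda h:np.array([0,0,h])
lean=27
L=[(np.array([.3785,-.2155,.261]),R.from_quat([.925,.041,.377,-.016])),pose([.38,-.3,.3],8,lean),pose([.45,-.3,.3],8,lean),pose(G2+z(.1),4.7,lean),pose(G2,4.7,lean),pose(G2+z(.12),4.7,lean),
pose(Rg-.15*u+z(.28),2.2,lean),pose(Rg-.15*u+z(.235),2.2,lean),pose(Rg+z(.235),2.2,lean),pose(Rg+z(.178),2.2,lean),pose(Rg+z(.235),2.2,lean),pose(Rg-.15*u+z(.25),2.2,lean)]
o=follow(q,L)
for i in o:print(np.round(i[0],2),np.round(i[1:],1))
for y in(-70,-50,-30,-15,2,20):
  r=np.radians(y);uy=np.array([np.cos(r),np.sin(r),0]);K=np.array([.4843,.2249,.152])-.067*uy+off(uy)
  for i in follow(o[-1][0],[pose(K+z(.1),y,lean),pose(K,y,lean)]):print(y,np.round(i[0],2),np.round(i[1:],1))
```

```text
[ 1.94  0.24 -1.18  2.38 -1.17  0.41  0.39] [0. 0.]
[ 1.5   0.23 -0.75  2.   -0.34  0.72 -0.42] [0. 0.]
[ 1.29  0.31 -0.7   1.89 -0.22  0.69 -0.63] [0. 0.]
[ 1.23  0.21 -0.73  2.14 -0.29  0.47 -0.72] [0. 0.]
[ 1.1   0.41 -0.65  2.28 -0.23  0.15 -0.73] [0. 0.]
[ 1.25  0.18 -0.74  2.11 -0.31  0.54 -0.71] [0. 0.]
[ 0.58  0.07 -0.81  2.19  0.27  0.45 -1.96] [0. 0.]
[ 0.42  0.15 -0.69  2.27  0.55  0.33 -2.26] [0. 0.]
[ 0.3   0.39 -0.61  1.94  0.67  0.49 -2.29] [0. 0.]
[ 0.17  0.45 -0.44  2.01  0.82  0.34 -2.45] [0. 0.]
[ 0.3   0.39 -0.61  1.94  0.67  0.49 -2.29] [0. 0.]
[ 0.49  0.12 -0.75  2.24  0.45  0.37 -2.16] [0. 0.]
-70 [-1.44  0.84  1.32  1.61 -0.42  1.24 -2.83] [13.9  5.8]
-70 [-1.46  1.    1.32  1.72 -0.57  1.1  -2.84] [3.7 1.5]
-50 [-1.57  0.67  1.21  1.78 -0.2   0.97 -2.83] [0. 0.]
-50 [-1.5   0.78  1.09  1.9  -0.3   0.76 -2.82] [0. 0.]
-30 [-1.52  0.43  0.95  1.96  0.13  0.73 -2.83] [0. 0.]
-30 [-1.42  0.58  0.84  2.08  0.04  0.47 -2.83] [0. 0.]
-15 [-1.32  0.27  0.65  2.07  0.39  0.61 -2.83] [0. 0.]
-15 [-1.29  0.46  0.68  2.2   0.33  0.3  -2.84] [0. 0.]
2 [-0.38  0.16 -0.37  2.17  0.7   0.55 -2.82] [0. 0.]
2 [-1.08  0.37  0.49  2.31  0.68  0.13 -2.84] [0. 0.]
20 [ 0.21  0.16 -0.84  2.22  0.57  0.41 -2.29] [0. 0.]
20 [-0.66  0.31  0.18  2.36  0.16  0.02 -1.88] [1.  0.3]
```

```bash
cat >> ik.py <<'E'
z=lambda h:np.array([0,0,h])
def U(d):
    a=np.radians(d);return np.array([np.cos(a),np.sin(a),0])
off=lambda ux:.01*(-.5*ux+z(.866))
LN=27;BK=.005
G2=G+off(U(4.7));pin=np.array([.608,.0577,0]);Rg=pin-.006*U(2.2)+off(U(2.2))
def pk(y):return np.array([.4843,.2249,.152])-.067*U(y)+off(U(y))
def sim(L):
    for i in follow(state()["joint_positions"],L):print(np.round(i[0],2),np.round(i[1:],1))
E
python3 - <<'E'
from ik import *
for y in(5,9,13):
  print(y);sim([pose([.40,-.28,.3],6,LN),pose(G2+z(.1),4.7,LN,BK),pose(G2,4.7,LN,BK),pose(G2+z(.12),4.7,LN,BK),pose(Rg-.15*U(2.2)+z(.25),2.2,LN,BK),pose(Rg+z(.235),2.2,LN,BK),pose(Rg+z(.178),2.2,LN,BK),pose(Rg-.15*U(2.2)+z(.26),2.2,LN,BK),pose(pk(y)+z(.1),y,LN,BK),pose(pk(y),y,LN,BK)])
go([.40,-.28,.3],6,LN)
E
```

```text
5
[ 1.28  0.2  -0.57  2.01 -0.4   0.69 -0.45] [0. 0.]
[ 1.12  0.19 -0.59  2.14 -0.38  0.5  -0.62] [0. 0.]
[ 1.08  0.39 -0.61  2.28 -0.38  0.17 -0.57] [0. 0.]
[ 1.13  0.15 -0.59  2.11 -0.38  0.57 -0.63] [0. 0.]
[ 0.34  0.1  -0.57  2.24  0.34  0.37 -2.03] [0. 0.]
[ 0.2   0.36 -0.47  1.94  0.52  0.46 -2.16] [0. 0.]
[ 0.09  0.43 -0.32  2.01  0.64  0.31 -2.29] [0. 0.]
[ 0.37  0.08 -0.59  2.22  0.28  0.4  -1.98] [0. 0.]
[-0.14  0.16 -0.62  2.18  0.73  0.56 -2.79] [0. 0.]
[-1.02  0.34  0.44  2.33  0.74  0.12 -2.84] [0. 0.]
9
[ 1.28  0.2  -0.57  2.01 -0.4   0.69 -0.45] [0. 0.]
[ 1.12  0.19 -0.59  2.14 -0.38  0.5  -0.62] [0. 0.]
[ 1.08  0.39 -0.61  2.28 -0.38  0.17 -0.57] [0. 0.]
[ 1.13  0.15 -0.59  2.11 -0.38  0.57 -0.63] [0. 0.]
[ 0.34  0.1  -0.57  2.24  0.34  0.37 -2.03] [0. 0.]
[ 0.2   0.36 -0.47  1.94  0.52  0.46 -2.16] [0. 0.]
[ 0.09  0.43 -0.32  2.01  0.64  0.31 -2.29] [0. 0.]
[ 0.37  0.08 -0.59  2.22  0.28  0.4  -1.98] [0. 0.]
[-0.08  0.14 -0.63  2.19  0.68  0.51 -2.65] [0. 0.]
[-0.95  0.33  0.39  2.34  0.84  0.09 -2.84] [0. 0.]
13
[ 1.28  0.2  -0.57  2.01 -0.4   0.69 -0.45] [0. 0.]
[ 1.12  0.19 -0.59  2.14 -0.38  0.5  -0.62] [0. 0.]
[ 1.08  0.39 -0.61  2.28 -0.38  0.17 -0.57] [0. 0.]
[ 1.13  0.15 -0.59  2.11 -0.38  0.57 -0.63] [0. 0.]
[ 0.34  0.1  -0.57  2.24  0.34  0.37 -2.03] [0. 0.]
[ 0.2   0.36 -0.47  1.94  0.52  0.46 -2.16] [0. 0.]
[ 0.09  0.43 -0.32  2.01  0.64  0.31 -2.29] [0. 0.]
[ 0.37  0.08 -0.59  2.22  0.28  0.4  -1.98] [0. 0.]
[-0.03  0.13 -0.65  2.2   0.61  0.46 -2.49] [0. 0.]
[-0.86  0.31  0.32  2.36  0.93  0.06 -2.84] [0. 0.]
off [ 54.4  56.6 -44.5] turn [ -0.5 -17.3  -0.8] | 90.0 17.0
```

Emit:
arm_command:
  deltas:
    - {"hand": 1, "offset": [11, 11, -9], "turn": [0, -3.5, 0]}
    - {"hand": 1, "offset": [22, 23, -18], "turn": [0, -7, 0]}
    - {"hand": 1, "offset": [33, 34, -27], "turn": [0, -10.5, 0]}
    - {"hand": 1, "offset": [44, 45, -36], "turn": [0, -14, 0]}
    - {"hand": 1, "offset": [54, 57, -45], "turn": [-0.5, -17.3, -0.8]}

```text
t: 2.2
position: [0.4111, -0.2692, 0.2777]
eef_rot: [0.966, 0.055, 0.25, -0.017]
wrist_force: [0.8, -0.1, -0.8]
grip_width: 0.0851
gripper_force: 0.0
```

```bash
python3 -c "
from ik import *
cur();go(G2+z(.08),4.7,LN,BK)
"
```

```text
t 2.20 grasp [ 0.4019 -0.2704  0.2943] lean 29.1 yaw 6.6 q [ 1.21  0.18 -0.48  2.06 -0.51  0.65 -0.34] F [ 0.8 -0.1 -0.8] w 0.0851 gf 0.0
off [  0.6 -59.8  57.4] turn [-1.2 -2.1  1.6] | 83.0 3.0
```

Emit:
arm_command:
  deltas:
    - {"hand": 1, "offset": [0, -17, 14], "turn": [-0.5, -0.5, 0.4]}
    - {"hand": 1, "offset": [0, -34, 28], "turn": [-1, -1, 0.8]}
    - {"hand": 1, "offset": [0, -51, 44], "turn": [-1, -1, 1.2]}
    - {"hand": 1, "offset": [0, -51, 52], "turn": [-1, -1, 1.2]}
    - {"hand": 1, "offset": [0, -51, 52], "turn": [-1, -1, 1.2]}

```text
t: 2.7
position: [0.4314, -0.2156, 0.2309]
eef_rot: [0.969, 0.043, 0.244, -0.013]
wrist_force: [-0.0, -0.8, 0.1]
grip_width: 0.0852
gripper_force: 0.0
```

```bash
python3 -c "
from ik import *
cur();go(G2+z(.08),4.7,LN,BK);go(G2,4.7,LN,BK)
"
```

```text
t 2.70 grasp [ 0.4224 -0.2165  0.2477] lean 28.3 yaw 5.1 q [ 1.07  0.21 -0.51  2.19 -0.51  0.43 -0.47] F [-0.  -0.8  0.1] w 0.0852 gf 0.0
off [ 0.2 -9.2  3.3] turn [-0.4 -1.3  0.3] | 10.0 1.0
off [-37.7  -8.8  73.7] turn [-0.4 -1.3  0.3] | 83.0 1.0
```

Emit:
arm_command:
  deltas:
    - {"hand": 1, "offset": [-9, -9, 18], "turn": [0, -1.3, 0]}
    - {"hand": 1, "offset": [-18, -9, 36], "turn": [-0.4, -1.3, 0.3]}
    - {"hand": 1, "offset": [-28, -9, 55], "turn": [-0.4, -1.3, 0.3]}
    - {"hand": 1, "offset": [-38, -9, 73], "turn": [-0.4, -1.3, 0.3]}
    - {"hand": 1, "offset": [-38, -9, 73], "turn": [-0.4, -1.3, 0.3]}

```text
t: 3.2
position: [0.4302, -0.2078, 0.1467]
eef_rot: [0.972, 0.037, 0.232, -0.011]
wrist_force: [-0.1, -0.1, 0.6]
grip_width: 0.0854
gripper_force: 0.0
```

```bash
python3 -c "
from ik import *
cur();go(G2,4.7,LN,BK)
p,d=snapshot('scene');q,e=snapshot('top')
cv2.imwrite('pics/g2.png',np.clip(1.5*np.hstack([cv2.resize(p[110:250,140:290],None,fx=2.6,fy=2.6),cv2.resize(q[160:300,310:460],None,fx=2.6,fy=2.6)]),0,255).astype(np.uint8))"
```

```text
t 3.20 grasp [ 0.4216 -0.2085  0.1636] lean 26.9 yaw 4.4 q [ 1.03  0.38 -0.56  2.31 -0.52  0.15 -0.45] F [-0.1 -0.1  0.6] w 0.0854 gf 0.0
off [ 2.7 -1.3 -0.3] turn [-0.1  0.1 -0.4] | 3.0 0.0
```

View pics/g2.png

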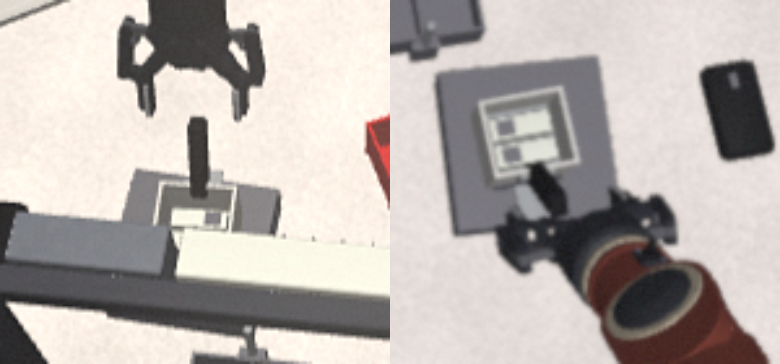

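Run:
```python
from ik import *
def proj(n,X):
    c=get_calibration(n);Pm=np.array(c["pose"]);K=np.array(c["K"]);v=(np.atleast_2d(X)-Pm[:3,3])@Pm[:3,:3];s=np.c_[v[:,0]/-v[:,2],-v[:,1]/-v[:,2]]
    s=s*(1+c["k1"]*(s**2).sum(1,keepdims=True));return s@K[:2,:2].T+K[:2,2]
s=state();A=R.from_quat(s["eef_rot"]).as_matrix()
for n,b in(("scene",(140,110)),("top",(310,160))):
    f=[s["position"]-.013*A[:,2]+k*.045*A[:,1] for k in(1,-1)]
    print(n,"tips",((proj(n,f)-b)*2.6).round(),"tcp",((proj(n,s["position"])-b)*2.6).round(),"G,handle end",((proj(n,[G,G+3.1*off(U(4.7))])-b)*2.6).round())
    p,d=snapshot(n);C=cloud(n,d)
    for i in range(1):
        uv=((np.array([150,112]) if n=="scene" else np.array([515,240]))/2.6+b).astype(int)
        print(uv,C[uv[1]-3:uv[1]+4:2,uv[0]-2:uv[0]+3].reshape(-1,3).round(3).tolist())
    m=(C[...,2]>.13)&(C[...,0]>.38)&(C[...,0]<.47)&(C[...,1]>-.27)&(C[...,1]<-.15);print(np.c_[C[m]].round(3)[:40:3].tolist())
```

```text
scene tips [[152. 136.]
 [237. 141.]] tcp [[195. 149.]] G,handle end [[197. 147.]
 [195. 121.]]
[197 153] [[0.42, -0.258, 0.208], [0.419, -0.256, 0.207], [0.419, -0.253, 0.208], [0.413, -0.253, 0.198], [0.405, -0.254, 0.185], [0.422, -0.259, 0.201], [0.422, -0.256, 0.202], [0.421, -0.254, 0.2], [0.417, -0.253, 0.194], [0.304, -0.305, 0.0], [0.314, -0.316, 0.001], [0.426, -0.256, 0.198], [0.423, -0.255, 0.193], [0.419, -0.253, 0.188], [0.312, -0.303, 0.001], [0.321, -0.314, 0.001], [0.319, -0.312, -0.002], [0.32, -0.308, 0.001], [0.317, -0.306, -0.003], [0.316, -0.303, -0.004]]
[[0.38, -0.21, 0.34], [0.383, -0.218, 0.338], [0.381, -0.229, 0.33], [0.381, -0.221, 0.331], [0.38, -0.214, 0.332], [0.38, -0.233, 0.324], [0.382, -0.224, 0.328], [0.381, -0.217, 0.328], [0.382, -0.209, 0.331], [0.382, -0.235, 0.321], [0.384, -0.227, 0.326], [0.386, -0.218, 0.331], [0.383, -0.212, 0.327], [0.383, -0.204, 0.329]]
top tips [[211. 186.]
 [117. 205.]] tcp [[160. 191.]] G,handle end [[159. 192.]
 [168. 204.]]
[508 252] [[0.366, -0.593, 0.003], [0.365, -0.597, -0.001], [0.365, -0.597, 0.005], [0.365, -0.602, -0.001], [0.364, -0.603, 0.004], [0.36, -0.593, -0.001], [0.36, -0.597, -0.003], [0.36, -0.597, 0.003], [0.359, -0.599, 0.003], [0.359, -0.603, 0.002], [0.355, -0.592, -0.001], [0.355, -0.594, 0.001], [0.354, -0.596, 0.003], [0.354, -0.598, 0.003], [0.354, -0.601, 0.003], [0.35, -0.591, -0.002], [0.349, -0.593, 0.001], [0.349, -0.596, -0.0], [0.349, -0.6, -0.003], [0.349, -0.604, -0.005]]
[[0.459, -0.206, 0.132], [0.456, -0.201, 0.135], [0.456, -0.208, 0.135], [0.454, -0.198, 0.135], [0.453, -0.204, 0.14], [0.451, -0.211, 0.143], [0.45, -0.198, 0.146], [0.449, -0.205, 0.147], [0.45, -0.195, 0.13], [0.446, -0.199, 0.151], [0.445, -0.206, 0.154], [0.445, -0.195, 0.145], [0.443, -0.2, 0.155], [0.442, -0.207, 0.155]]
```

Run:
```python
from ik import *
S=np.load("scenec.npy");q=S[10:110,30:130].reshape(-1,3)
q=q[(q[:,2]>.1)&(abs(q[:,0]-.2225)<.12)&(abs(q[:,1]+.61)<.12)]
print("start: lowest gripper pts (TCP .2225,-.61,.1995)",q[q[:,2].argsort()][:24:2].round(3).tolist())
s=state();A=R.from_quat(s["eef_rot"]).as_matrix();cur()
for n in("scene","top"):
    p,d=snapshot(n);C=cloud(n,d).reshape(-1,3);t=(C-s["position"])@A
    m=(abs(t[:,0])<.03)&(abs(t[:,1])>.025)&(abs(t[:,1])<.07)&(t[:,2]>-.12)&(t[:,2]<.03)
    o=t[m];print(n,m.sum(),(o[(-o[:,2]).argsort()][:40:3]*1000).round().tolist())
```

```text
start: lowest gripper pts (TCP .2225,-.61,.1995) [[0.143, -0.574, 0.1], [0.147, -0.599, 0.1], [0.129, -0.556, 0.1], [0.189, -0.642, 0.1], [0.121, -0.561, 0.1], [0.185, -0.64, 0.1], [0.158, -0.56, 0.1], [0.187, -0.656, 0.1], [0.185, -0.614, 0.1], [0.146, -0.563, 0.1], [0.183, -0.621, 0.1], [0.162, -0.562, 0.1]]
t 3.40 grasp [ 0.4234 -0.209   0.1663] lean 27.1 yaw 4.4 q [ 1.03  0.37 -0.56  2.3  -0.52  0.15 -0.45] F [ 0.2 -0.2  0.8] w 0.0854 gf 0.0
scene 464 [[6.0, 43.0, -44.0], [12.0, 50.0, -46.0], [13.0, 47.0, -47.0], [14.0, 44.0, -48.0], [6.0, -50.0, -50.0], [14.0, -43.0, -51.0], [15.0, 46.0, -52.0], [12.0, 49.0, -53.0], [1.0, 43.0, -53.0], [14.0, -45.0, -54.0], [14.0, -48.0, -55.0], [10.0, -42.0, -55.0], [12.0, 46.0, -56.0], [7.0, -55.0, -57.0]]
top 337 [[-3.0, 44.0, -44.0], [6.0, 44.0, -48.0], [9.0, -55.0, -50.0], [13.0, 46.0, -51.0], [14.0, -50.0, -52.0], [10.0, 55.0, -54.0], [3.0, -56.0, -54.0], [14.0, 50.0, -55.0], [13.0, 45.0, -56.0], [11.0, 56.0, -58.0], [9.0, 57.0, -59.0], [15.0, -44.0, -60.0], [11.0, -57.0, -61.0], [12.0, -50.0, -62.0]]
```

Run:
```python
from ik import *
S=np.load("scenec.npy");p0=np.array([.22251706,-.60991918,.19954278]);A=R.from_quat([.984738589,.17403606,-.000209,-.001148]).as_matrix()
t=(S.reshape(-1,3)-p0)@A
m=(abs(t[:,0])<.06)&(abs(t[:,1])<.09)&(t[:,2]>-.25)&(t[:,2]<.04)
o=t[m];print(m.sum());
for a in(-.2,-.15,-.12,-.1,-.08,-.06,-.04,-.02,0,.02):
    k=o[(o[:,2]>a)&(o[:,2]<=a+.02)]
    if len(k):print(a,len(k),"x",np.percentile(k[:,0],[3,50,97]).round(3),"y",np.percentile(k[:,1],[3,25,50,75,97]).round(3))
print((o[(-o[:,2]).argsort()][:30:2]*1000).round().tolist())
```

```text
1990
-0.2 211 x [0.003 0.033 0.041] y [-0.036 -0.027 -0.012  0.007  0.031]
-0.15 360 x [-0.008  0.01   0.02 ] y [-0.068 -0.044 -0.013  0.048  0.066]
-0.12 259 x [-0.012  0.011  0.019] y [-0.072 -0.04  -0.015  0.033  0.07 ]
-0.1 167 x [-0.011  0.009  0.014] y [-0.073 -0.053 -0.04   0.053  0.071]
-0.08 76 x [-0.007  0.007  0.014] y [-0.056 -0.05   0.042  0.044  0.055]
-0.06 46 x [-0.01   0.008  0.012] y [-0.056 -0.049  0.043  0.045  0.054]
[[5.0, 44.0, -43.0], [4.0, -49.0, -45.0], [11.0, 48.0, -47.0], [-6.0, 44.0, -48.0], [10.0, 47.0, -49.0], [11.0, -45.0, -49.0], [3.0, 44.0, -50.0], [7.0, -54.0, -51.0], [12.0, 43.0, -51.0], [10.0, 43.0, -53.0], [-4.0, 45.0, -54.0], [12.0, -49.0, -54.0], [-11.0, 44.0, -54.0], [7.0, -55.0, -55.0], [11.0, 50.0, -55.0]]
```

Both cameras agree, at two different poses. The fingertips lie about 43–45 mm behind the reported TCP instead of 13 mm, so the reported TCP is about 30 mm too far forward. I'll correct for that.

```bash
sed -i 's/^LN=27;BK=.005/LN=30;BK=-.025/' ik.py
python3 - <<'E'
from ik import *
for LN in(27,30,33):
  print(LN);sim([pose(G2,4.7,LN,BK+.03),pose(G2,4.7,LN,BK),pose(G2+z(.12),4.7,LN,BK),pose(Rg-.15*U(2.2)+z(.25),2.2,LN,BK),pose(Rg+z(.235),2.2,LN,BK),pose(Rg+z(.178),2.2,LN,BK),pose(Rg-.15*U(2.2)+z(.26),2.2,LN,BK),pose(pk(9)+z(.1),9,LN,BK),pose(pk(9),9,LN,BK)])
  go(G2,4.7,LN,BK+.03);go(G2,4.7,LN,BK)
E
```

```text
27
[ 1.05  0.38 -0.56  2.28 -0.51  0.18 -0.44] [0. 0.]
[ 1.01  0.46 -0.56  2.29 -0.51  0.09 -0.44] [0. 0.]
[ 0.95  0.2  -0.42  2.13 -0.44  0.49 -0.58] [0. 0.]
[-0.1   0.15 -0.09  2.26  0.24  0.28 -1.93] [0. 0.]
[-0.06  0.39 -0.11  1.93  0.23  0.36 -1.88] [0. 0.]
[-0.11  0.47 -0.04  2.    0.27  0.21 -1.92] [0. 0.]
[-0.09  0.13 -0.09  2.24  0.22  0.31 -1.9 ] [0. 0.]
[-0.61  0.18 -0.01  2.21  0.57  0.37 -2.53] [0. 0.]
[-0.95  0.41  0.45  2.33 -0.    0.01 -1.98] [1.7 0.5]
off [ 0.1 -1.7  1.3] turn [ 0.1 -0.1 -0.2] | 2.0 0.0
off [ 0.1 -1.7 31.3] turn [ 0.1 -0.1 -0.2] | 31.0 0.0
30
[ 1.18  0.42 -0.72  2.32 -0.53  0.1  -0.4 ] [0. 0.]
[ 1.12  0.49 -0.7   2.31 -0.26  0.01 -0.68] [0.1 0. ]
[ 1.28  0.24 -0.81  2.16 -0.32  0.4  -0.69] [0. 0.]
[-0.12  0.14 -0.07  2.29  0.36  0.2  -2.06] [0. 0.]
[-0.05  0.38 -0.12  1.97  0.34  0.28 -1.99] [0. 0.]
[-0.14  0.47 -0.01  2.04  0.38  0.12 -2.04] [0. 0.]
[-0.1   0.12 -0.09  2.28  0.31  0.23 -2.  ] [0. 0.]
[-0.7   0.18  0.07  2.24  0.72  0.32 -2.69] [0. 0.]
[-1.01  0.41  0.52  2.32 -0.3   0.01 -1.69] [7.8 2.4]
off [ 0.8 -1.7  1.2] turn [ 0.1  2.9 -0.2] | 2.0 3.0
off [ 2.4 -1.7 31.2] turn [ 0.1  2.9 -0.2] | 31.0 3.0
33
[ 1.3   0.47 -0.86  2.35 -0.53  0.01 -0.38] [0. 0.]
[ 1.18  0.5  -0.78  2.32  1.3   0.01 -2.24] [5.8 1.9]
[ 1.6   0.41 -1.32  2.19  0.39  0.34 -1.41] [0. 0.]
[-0.08  0.14 -0.13  2.33  0.76  0.14 -2.46] [0. 0.]
[ 0.03  0.38 -0.25  2.02  0.71  0.23 -2.35] [0. 0.]
[-0.19  0.47  0.06  2.08  0.79  0.03 -2.46] [0. 0.]
[-0.    0.12 -0.21  2.32  0.64  0.17 -2.34] [0. 0.]
[-0.93  0.18  0.31  2.28  0.85  0.25 -2.83] [0. 0.]
[-1.06  0.41  0.58  2.32 -0.7   0.02 -1.29] [14.   4.4]
off [ 1.6 -1.7  1.2] turn [ 0.1  5.9 -0.2] | 3.0 6.0
off [ 4.7 -1.8 31. ] turn [ 0.1  5.9 -0.2] | 31.0 6.0
```

Emit:
arm_command:
  deltas:
    - {"hand": 1, "offset": [0, -1, 8], "turn": [0, -0.5, 0]}
    - {"hand": 1, "offset": [0, -2, 16], "turn": [0, -1, 0]}
    - {"hand": 1, "offset": [-0.5, -2, 24], "turn": [0, -1, 0]}
    - {"hand": 1, "offset": [-0.5, -2, 31], "turn": [0, -1, 0]}
    - {"hand": 1, "offset": [-0.5, -2, 31], "turn": [0, -1, 0]}

```text
t: 4.0
position: [0.4446, -0.2039, 0.1195]
eef_rot: [0.974, 0.038, 0.224, -0.011]
wrist_force: [0.4, 0.9, -0.5]
grip_width: 0.0857
gripper_force: 0.0
```

```bash
sed -i 's/^LN=30/LN=26/' ik.py; python3 -c "
from ik import *
cur();go(G2,4.7,LN,BK)
p,d=snapshot('scene')
cv2.imwrite('pics/g3.png',np.clip(1.6*cv2.resize(p[110:220,150:280],None,fx=4,fy=4),0,255).astype(np.uint8))"
```

```text
t 4.00 grasp [ 0.4363 -0.2046  0.1366] lean 25.9 yaw 4.5 q [ 0.95  0.44 -0.52  2.31 -0.51  0.07 -0.47] F [ 0.4  0.9 -0.5] w 0.0857 gf 0.0
off [ 1.2  1.4 -1.2] turn [-0.1  0.1 -0.3] | 2.0 0.0
```

View pics/g3.png

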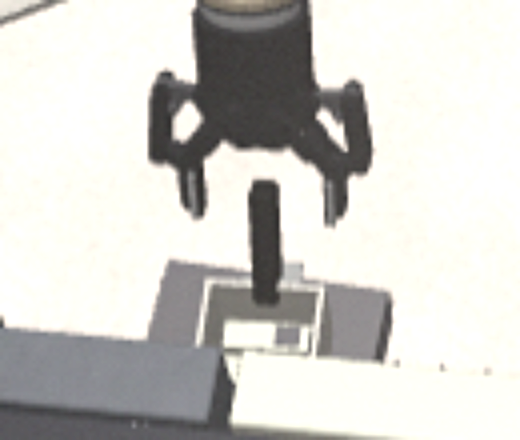

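The fingers now straddle the upper half of the handle and are centred on it. The tips are at (195,215) and (335,222), with the handle from (265,185) to (265,300). Closing.

Emit:
arm_command:
  deltas:
    - {"hand": 0, "offset": [0, 0.5, 0], "turn": [0, 0, 0]}
    - {"hand": 0, "offset": [0, 0.5, 0], "turn": [0, 0, 0]}
    - {"hand": 0, "offset": [0, 0.5, 0], "turn": [0, 0, 0]}
    - {"hand": 0, "offset": [0, 0.5, 0], "turn": [0, 0, 0]}
    - {"hand": 0, "offset": [0, 0.5, 0], "turn": [0, 0, 0]}
  force: 90

```text
t: 4.55
position: [0.4446, -0.205, 0.1204]
eef_rot: [0.974, 0.038, 0.225, -0.01]
wrist_force: [-0.8, 0.5, 2.6]
grip_width: 0.017
gripper_force: 87.7
```

Emit:
arm_command:
  deltas:
    - {"hand": 0, "offset": [0, 0.5, 0], "turn": [0, 0, 0]}
    - {"hand": 0, "offset": [0, 0.5, 0], "turn": [0, 0, 0]}
    - {"hand": 0, "offset": [0, 0.5, 0], "turn": [0, 0, 0]}
    - {"hand": 0, "offset": [0, 0.5, 0], "turn": [0, 0, 0]}
    - {"hand": 0, "offset": [0, 0.5, 0], "turn": [0, 0, 0]}

```text
t: 5.05
position: [0.4446, -0.205, 0.1204]
eef_rot: [0.974, 0.038, 0.225, -0.01]
wrist_force: [-3.0, 0.6, 5.8]
grip_width: 0.0169
gripper_force: 88.2
```

```bash
python3 -c "
from ik import *
cur();s=state();A=R.from_quat(s['eef_rot']);g=s['position']-(.019-BK)*A.as_matrix()[:,2];print('true grasp',g)
np.savez('grasp.npz',p=s['position'],q=s['eef_rot'])
print('lift 100 world ->',A.inv().apply([0,0,100]).round(1))
p,d=snapshot('scene');cv2.imwrite('pics/g4.png',p)
p,d=snapshot('top');np.savez('topg.npz',p=p,d=d)"
```

```text
t 5.05 grasp [ 0.4363 -0.2057  0.1374] lean 26.0 yaw 4.5 q [ 0.95  0.44 -0.52  2.3  -0.51  0.08 -0.47] F [-3.   0.6  5.8] w 0.0169 gf 88.2
true grasp [ 0.42538033 -0.20664884  0.15992045]
lift 100 world -> [ 43.8  -0.2 -89.9]
```

```bash
cat >> ik.py <<'E'
# cup carried: C0 = tab point at grasp, yaw 4.7
g=np.load("grasp.npz");Ag=R.from_quat(g["q"])
cc=.479*U(4.7)-.241*np.array([-U(4.7)[1],U(4.7)[0],0])+z(.085)
def cup2tool(c,yaw):
    Rz=R.from_euler('z',yaw-4.7,degrees=True);return np.array(c)+Rz.apply(g["p"]-cc),Rz*Ag
def cgo(c,yaw,n=5):
    s=state();p,Rt=cup2tool(c,yaw);A=R.from_quat(s["eef_rot"]);o=A.inv().apply(p-s["position"])*1000;t=np.degrees((A.inv()*Rt).as_rotvec())
    print("off",o.round(1),"turn",t.round(1),"|",np.linalg.norm(o).round(),np.linalg.norm(t).round())
CB=pin+.061*U(2.2)  # cup centre xy with tab on pin ; z=.149 at contact
E
python3 - <<'E'
from ik import *
print(cc,CB)
for y in(-20,-10,0,9):
  print(y);sim([cup2tool(cc+z(.12),4.7),cup2tool(CB-.16*U(2.2)+z(.195),2.2),cup2tool(CB-.16*U(2.2)+z(.164),2.2),cup2tool(CB+z(.164),2.2),cup2tool(CB+z(.112),2.2),cup2tool(CB-.15*U(2.2)+z(.19),2.2),cup2tool([.4843,.2249,.185],y),cup2tool([.4843,.2249,.085],y)])
E
```

```text
[ 0.49713649 -0.20094106  0.085     ] [0.66895504 0.06004166 0.        ]
-20
[ 0.9   0.2  -0.36  2.12 -0.42  0.51 -0.6 ] [0. 0.]
[ 0.01  0.12 -0.21  2.25  0.24  0.34 -1.94] [0. 0.]
[-0.06  0.17 -0.14  2.3   0.34  0.23 -2.04] [0. 0.]
[-0.    0.4  -0.19  1.93  0.32  0.38 -1.96] [0. 0.]
[-0.07  0.48 -0.11  1.99  0.36  0.24 -2.02] [0. 0.]
[ 0.01  0.14 -0.21  2.23  0.26  0.33 -1.96] [0. 0.]
[-1.31  0.35  0.69  2.05  0.29  0.59 -2.83] [0. 0.]
[-1.25  0.53  0.66  2.17  0.23  0.3  -2.84] [0. 0.]
-10
[ 0.9   0.2  -0.36  2.12 -0.42  0.51 -0.6 ] [0. 0.]
[ 0.01  0.12 -0.21  2.25  0.24  0.34 -1.94] [0. 0.]
[-0.06  0.17 -0.14  2.3   0.34  0.23 -2.04] [0. 0.]
[-0.    0.4  -0.19  1.93  0.32  0.38 -1.96] [0. 0.]
[-0.07  0.48 -0.11  1.99  0.36  0.24 -2.02] [0. 0.]
[ 0.01  0.14 -0.21  2.23  0.26  0.33 -1.96] [0. 0.]
[-1.06  0.26  0.38  2.11  0.48  0.53 -2.83] [0. 0.]
[-1.16  0.48  0.57  2.24  0.43  0.19 -2.84] [0. 0.]
0
[ 0.9   0.2  -0.36  2.12 -0.42  0.51 -0.6 ] [0. 0.]
[ 0.01  0.12 -0.21  2.25  0.24  0.34 -1.94] [0. 0.]
[-0.06  0.17 -0.14  2.3   0.34  0.23 -2.04] [0. 0.]
[-0.    0.4  -0.19  1.93  0.32  0.38 -1.96] [0. 0.]
[-0.07  0.48 -0.11  1.99  0.36  0.24 -2.02] [0. 0.]
[ 0.01  0.14 -0.21  2.23  0.26  0.33 -1.96] [0. 0.]
[-0.61  0.21 -0.09  2.17  0.66  0.49 -2.82] [0. 0.]
[-1.05  0.44  0.48  2.3   0.64  0.1  -2.84] [0. 0.]
9
[ 0.9   0.2  -0.36  2.12 -0.42  0.51 -0.6 ] [0. 0.]
[ 0.01  0.12 -0.21  2.25  0.24  0.34 -1.94] [0. 0.]
[-0.06  0.17 -0.14  2.3   0.34  0.23 -2.04] [0. 0.]
[-0.    0.4  -0.19  1.93  0.32  0.38 -1.96] [0. 0.]
[-0.07  0.48 -0.11  1.99  0.36  0.24 -2.02] [0. 0.]
[ 0.01  0.14 -0.21  2.23  0.26  0.33 -1.96] [0. 0.]
[-0.49  0.19 -0.15  2.2   0.58  0.4  -2.55] [0. 0.]
[-0.92  0.41  0.39  2.33  0.84  0.03 -2.84] [1.  0.3]
```

Emit:
arm_command:
  deltas:
    - {"hand": 0, "offset": [1, 0, -2], "turn": [0, 0, 0]}
    - {"hand": 0, "offset": [4, 0, -9], "turn": [0, 0, 0]}
    - {"hand": 0, "offset": [9, 0, -18], "turn": [0, 0, 0]}
    - {"hand": 0, "offset": [13, 0, -27], "turn": [0, 0, 0]}
    - {"hand": 0, "offset": [18, 0, -36], "turn": [0, 0, 0]}

```text
t: 5.65
position: [0.4443, -0.2048, 0.1606]
eef_rot: [0.974, 0.038, 0.224, -0.011]
wrist_force: [0.1, -0.0, -1.9]
grip_width: 0.017
gripper_force: 87.7
```

```bash
python3 -c "
from ik import *
cur()
p,d=snapshot('top');C=cloud('top',d)[170:270,310:420].reshape(-1,3)
r=C[(C[:,2]>.14)&(C[:,2]<.18)&(C[:,0]>.455)&(C[:,0]<.56)]
X=r@U(4.7);zz=r[:,2]
for a in(.45,.46,.47,.48,.49,.5,.51):
  k=zz[(X>a)&(X<a+.01)];print(a,len(k),np.percentile(k,[50,90,97]).round(4) if len(k) else '')
cgo(cc+z(.12),4.7)"
```

```text
t 5.65 grasp [ 0.436  -0.2055  0.1777] lean 25.9 yaw 4.5 q [ 0.91  0.34 -0.44  2.26 -0.5   0.22 -0.5 ] F [ 0.1 -0.  -1.9] w 0.017 gf 87.7
0.45 27 [0.1578 0.1617 0.1633]
0.46 29 [0.1573 0.1621 0.1628]
0.47 31 [0.1578 0.1614 0.1635]
0.48 31 [0.1599 0.1629 0.1643]
0.49 30 [0.159  0.1621 0.1627]
0.5 32 [0.16   0.1636 0.1645]
0.51 112 [0.1584 0.1627 0.1646]
off [ 33.4  -0.4 -70.5] turn [ 0.1 -0.1  0. ] | 78.0 0.0
```

Emit:
arm_command:
  deltas:
    - {"hand": 0, "offset": [5, 0, -10], "turn": [0, 0, 0]}
    - {"hand": 0, "offset": [13, 0, -28], "turn": [0, 0, 0]}
    - {"hand": 0, "offset": [23, 0, -48], "turn": [0, 0, 0]}
    - {"hand": 0, "offset": [29, 0, -62], "turn": [0, 0, 0]}
    - {"hand": 0, "offset": [33, 0, -70], "turn": [0, 0, 0]}

```text
t: 6.2
position: [0.444, -0.2053, 0.2387]
eef_rot: [0.974, 0.038, 0.225, -0.01]
wrist_force: [0.8, -0.3, -2.1]
grip_width: 0.0169
gripper_force: 88.1
```

```bash
python3 -c "
from ik import *
cur();cgo(CB-.16*U(2.2)+z(.2),2.2)"
```

```text
t 6.20 grasp [ 0.4357 -0.206   0.2558] lean 26.0 yaw 4.5 q [ 0.87  0.19 -0.35  2.14 -0.43  0.48 -0.61] F [ 0.8 -0.3 -2.1] w 0.0169 gf 88.1
off [  27.7 -255.6   17.7] turn [-1.1 -0.   2.3] | 258.0 3.0
```

Emit:
arm_command:
  deltas:
    - {"hand": 0, "offset": [1, -10, 0], "turn": [0, 0, 0.1]}
    - {"hand": 0, "offset": [4, -35, 2], "turn": [-0.2, 0, 0.3]}
    - {"hand": 0, "offset": [7, -65, 4], "turn": [-0.3, 0, 0.6]}
    - {"hand": 0, "offset": [10, -95, 6], "turn": [-0.4, 0, 0.9]}
    - {"hand": 0, "offset": [14, -125, 9], "turn": [-0.5, 0, 1.1]}

```text
t: 6.7
position: [0.449, -0.0773, 0.2345]
eef_rot: [0.974, 0.027, 0.223, -0.009]
wrist_force: [-0.6, 0.2, -1.9]
grip_width: 0.0165
gripper_force: 88.2
```

Emit:
arm_command:
  deltas:
    - {"hand": 0, "offset": [3, -30, 2], "turn": [-0.1, 0, 0.3]}
    - {"hand": 0, "offset": [7, -60, 4], "turn": [-0.3, 0, 0.6]}
    - {"hand": 0, "offset": [10, -90, 6], "turn": [-0.4, 0, 0.9]}
    - {"hand": 0, "offset": [13, -115, 8], "turn": [-0.5, 0, 1.1]}
    - {"hand": 0, "offset": [14, -128, 9], "turn": [-0.6, 0, 1.2]}

```text
t: 7.2
position: [0.4583, 0.0529, 0.2332]
eef_rot: [0.975, 0.019, 0.223, -0.006]
wrist_force: [0.7, -0.4, -2.0]
grip_width: 0.017
gripper_force: 88.1
```

```bash
python3 -c "
from ik import *
cur();cgo(CB-.16*U(2.2)+z(.166),2.2);cgo(CB-.08*U(2.2)+z(.166),2.2)
sim([cup2tool(CB-.16*U(2.2)+z(.166),2.2),cup2tool(CB+z(.164),2.2),cup2tool(CB+z(.112),2.2)])"
```

```text
t 7.20 grasp [0.4501 0.0525 0.2503] lean 25.8 yaw 2.3 q [-0.01  0.11 -0.22  2.26  0.31  0.34 -2.03] F [ 0.7 -0.4 -2. ] w 0.017 gf 88.1
off [-15.6   0.8  27.8] turn [-0.2  0.2  0.2] | 32.0 0.0
off [56.4  0.9 62.6] turn [-0.2  0.2  0.2] | 84.0 0.0
[-0.03  0.17 -0.18  2.29  0.37  0.24 -2.07] [0. 0.]
[ 0.02  0.41 -0.22  1.93  0.35  0.38 -2.  ] [0. 0.]
[-0.05  0.48 -0.13  1.99  0.4   0.25 -2.06] [0. 0.]
```

Emit:
arm_command:
  deltas:
    - {"hand": 0, "offset": [-6, 0, 10], "turn": [0, 0, 0]}
    - {"hand": 0, "offset": [-15, 1, 28], "turn": [-0.2, 0.2, 0.2]}
    - {"hand": 0, "offset": [5, 1, 37], "turn": [-0.2, 0.2, 0.2]}
    - {"hand": 0, "offset": [30, 1, 50], "turn": [-0.2, 0.2, 0.2]}
    - {"hand": 0, "offset": [47, 1, 58], "turn": [-0.2, 0.2, 0.2]}

```text
t: 7.7
position: [0.5276, 0.0519, 0.2014]
eef_rot: [0.974, 0.015, 0.225, -0.005]
wrist_force: [0.7, -0.5, -2.7]
grip_width: 0.0168
gripper_force: 88.2
```

```bash
python3 -c "
from ik import *
cur();cgo(CB-.05*U(2.2)+z(.166),2.2);cgo(CB+z(.166),2.2)
p,d=snapshot('scene');q,e=snapshot('top');np.savez('s2.npz',p=p,d=d);np.savez('t2.npz',p=q,d=e)
cv2.imwrite('pics/b1.png',np.clip(1.6*np.hstack([cv2.resize(p[150:300,220:370],None,fx=2.6,fy=2.6),cv2.resize(q[80:230,190:340],None,fx=2.6,fy=2.6)]),0,255).astype(np.uint8))
C=cloud('top',e)
r=C[60:260,180:350].reshape(-1,3);r=r[(r[:,2]>.195)&(r[:,2]<.209)&(r[:,0]>.53)&(r[:,0]<.66)]
print(len(r),'rim X',np.percentile(r@U(2.2),[1,50,97,99]),'Y',np.percentile(r@np.array([-U(2.2)[1],U(2.2)[0],0]),[1,99]))
"
```

```text
t 7.70 grasp [0.5193 0.0516 0.2185] lean 26.0 yaw 1.8 q [-0.04  0.26 -0.17  2.17  0.43  0.28 -2.12] F [ 0.7 -0.5 -2.7] w 0.0168 gf 88.2
off [34.8 -3.2 17.1] turn [ 0.1 -0.  -0.2] | 39.0 0.0
off [79.8 -3.6 39. ] turn [ 0.1 -0.  -0.2] | 89.0 0.0
287 rim X [0.54219153 0.58210049 0.62429498 0.6251371 ] Y [-0.00998208  0.07340139]
```

View pics/b1.png

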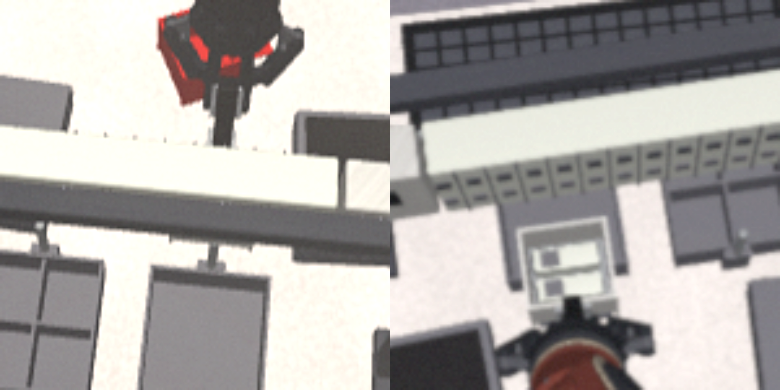

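The cup hangs level in front of the undivided bin: the left half shows its pin at (212,255) behind the rail, and the right half shows the cup at (568,262) with both modules in it. The row and rack are clear. I'll check the pin position from the scene view too.

```bash
python3 -c "
from ik import *
for f,n,b in(('s2.npz','scene',(290,235,315,256)),('scene0.npz','scene',(290,235,315,256)),('top0.npz','top',(245,172,270,195))):
  C=cloud(n,np.load(f)['d'])[b[1]:b[3],b[0]:b[2]].reshape(-1,3)
  for lo,hi in((.06,.09),(.09,.112),(.112,.124)):
    k=C[(C[:,2]>lo)&(C[:,2]<hi)]
    if len(k):print(f,lo,len(k),np.median(k,0).round(4),np.ptp(k,axis=0).round(4))
cur();cgo(CB-.04*U(2.2)+z(.164),2.2);cgo(CB+z(.164),2.2)
"
```

```text
s2.npz 0.06 11 [0.6126 0.0578 0.073 ] [0.0065 0.0085 0.0242]
s2.npz 0.09 13 [0.6124 0.0588 0.0993] [0.0045 0.0091 0.0193]
s2.npz 0.112 5 [0.6123 0.0581 0.1171] [0.0033 0.0056 0.0013]
scene0.npz 0.06 15 [0.6129 0.0582 0.0772] [0.0044 0.0085 0.0252]
scene0.npz 0.09 11 [0.6124 0.057  0.1005] [0.0043 0.0087 0.0184]
scene0.npz 0.112 9 [0.6108 0.0581 0.1195] [0.0064 0.0059 0.0075]
top0.npz 0.06 11 [0.6066 0.0595 0.0761] [0.0035 0.0091 0.0267]
top0.npz 0.09 7 [0.6054 0.0587 0.1027] [0.0036 0.0079 0.0092]
top0.npz 0.112 13 [0.608  0.0576 0.121 ] [0.0072 0.0085 0.0107]
t 7.80 grasp [0.5206 0.0515 0.219 ] lean 26.1 yaw 1.7 q [-0.04  0.26 -0.17  2.17  0.43  0.28 -2.13] F [ 0.7 -0.1 -1.5] w 0.0165 gf 88.1
off [41.5 -3.5 23.3] turn [ 0.1 -0.1 -0.3] | 48.0 0.0
off [77.4 -3.8 40.9] turn [ 0.1 -0.1 -0.3] | 88.0 0.0
```

Emit:
arm_command:
  deltas:
    - {"hand": 0, "offset": [8, -1, 5], "turn": [0, 0, 0]}
    - {"hand": 0, "offset": [20, -2, 11], "turn": [0, 0, -0.3]}
    - {"hand": 0, "offset": [33, -3, 18], "turn": [0, 0, -0.3]}
    - {"hand": 0, "offset": [47, -4, 26], "turn": [0, 0, -0.3]}
    - {"hand": 0, "offset": [59, -4, 32], "turn": [0, 0, -0.3]}

```text
t: 8.3
position: [0.5937, 0.0572, 0.1992]
eef_rot: [0.974, 0.017, 0.225, -0.004]
wrist_force: [-0.0, 0.1, -2.2]
grip_width: 0.0167
gripper_force: 88.1
```

Emit:
arm_command:
  deltas:
    - {"hand": 0, "offset": [7, 0, 4], "turn": [0, 0, 0]}
    - {"hand": 0, "offset": [13, 0, 7], "turn": [0, 0, 0]}
    - {"hand": 0, "offset": [18, 0, 9], "turn": [0, 0, 0]}
    - {"hand": 0, "offset": [18, 0, 9], "turn": [0, 0, 0]}
    - {"hand": 0, "offset": [18, 0, 9], "turn": [0, 0, 0]}

```text
t: 8.8
position: [0.614, 0.0572, 0.1999]
eef_rot: [0.974, 0.017, 0.226, -0.003]
wrist_force: [0.5, -0.5, -2.2]
grip_width: 0.0167
gripper_force: 88.1
```

```bash
python3 -c "
from ik import *
cur();cgo(CB+z(.164),2.2);cgo(CB+z(.149),2.2);cgo(CB+z(.112),2.2)
p,d=snapshot('scene');q,e=snapshot('top')
cv2.imwrite('pics/b2.png',np.clip(1.6*np.hstack([cv2.resize(p[150:300,220:370],None,fx=2.6,fy=2.6),cv2.resize(q[80:230,190:340],None,fx=2.6,fy=2.6)]),0,255).astype(np.uint8))
"
```

```text
t 8.80 grasp [0.6057 0.0569 0.217 ] lean 26.1 yaw 1.9 q [-0.01  0.39 -0.2   1.97  0.41  0.36 -2.07] F [ 0.5 -0.5 -2.2] w 0.0167 gf 88.1
off [ 1.8 -1.   1.5] turn [ 0.2 -0.1  0. ] | 3.0 0.0
off [-4.8 -1.  15. ] turn [ 0.2 -0.1  0. ] | 16.0 0.0
off [-21.1  -1.1  48.2] turn [ 0.2 -0.1  0. ] | 53.0 0.0
```

View pics/b2.png

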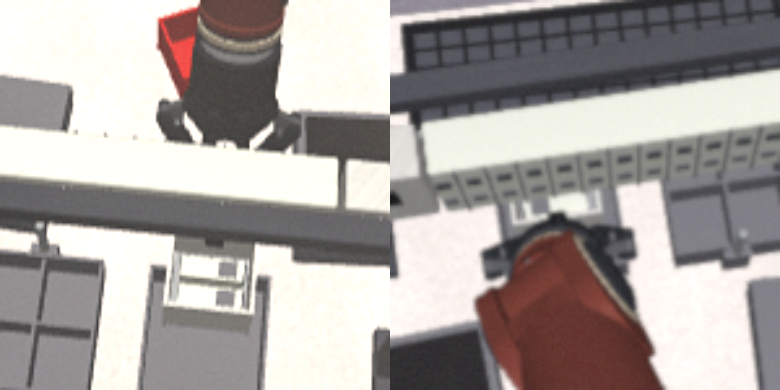

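The cup is centred over the undivided bin (left half, (210,275)), with the modules in it, and nothing is touching. Lowering onto the pin.

Emit:
arm_command:
  deltas:
    - {"hand": 0, "offset": [-2, -1, 8], "turn": [0, 0, 0]}
    - {"hand": 0, "offset": [-5, -1, 15], "turn": [0, 0, 0]}
    - {"hand": 0, "offset": [-7, -1, 20], "turn": [0, 0, 0]}
    - {"hand": 0, "offset": [-10, -1, 25], "turn": [0, 0, 0]}
    - {"hand": 0, "offset": [-12, -1, 30], "turn": [0, 0, 0]}

```text
t: 9.4
position: [0.6186, 0.0588, 0.1689]
eef_rot: [0.973, 0.017, 0.228, -0.004]
wrist_force: [1.3, -0.3, 3.6]
grip_width: 0.017
gripper_force: 88.8
```

```bash
python3 -c "
from ik import *
cur();cgo(CB+z(.149),2.2);cgo(CB+z(.112),2.2)
"
```

```text
t 9.40 grasp [0.6102 0.0585 0.1859] lean 26.4 yaw 2.0 q [-0.06  0.44 -0.14  2.    0.46  0.27 -2.12] F [ 1.3 -0.3  3.6] w 0.017 gf 88.8
off [  4.7   0.5 -14.9] turn [ 0.1 -0.4  0. ] | 16.0 0.0
off [-11.7   0.5  18.2] turn [ 0.1 -0.4  0. ] | 22.0 0.0
```

Emit:
arm_command:
  deltas:
    - {"hand": 0, "offset": [-3, 0, 5], "turn": [0, -0.3, 0]}
    - {"hand": 0, "offset": [-6, 0, 10], "turn": [0, -0.3, 0]}
    - {"hand": 0, "offset": [-10, 0, 15], "turn": [0, -0.3, 0]}
    - {"hand": 0, "offset": [-13, 0, 20], "turn": [0, -0.3, 0]}
    - {"hand": 0, "offset": [-13, 0, 20], "turn": [0, -0.3, 0]}

```text
t: 9.9
position: [0.6172, 0.059, 0.145]
eef_rot: [0.974, 0.017, 0.227, -0.004]
wrist_force: [8.5, 0.7, -2.0]
grip_width: 0.0171
gripper_force: 87.8
```

Emit:
arm_command:
  deltas:
    - {"hand": 0, "offset": [0, 0, 0], "turn": [0, 0, 0]}
    - {"hand": 0, "offset": [0, 0, 0], "turn": [0, 0, 0]}
    - {"hand": 0, "offset": [0, 0, 0], "turn": [0, 0, 0]}
    - {"hand": 0, "offset": [0, 0, 0], "turn": [0, 0, 0]}
    - {"hand": 0, "offset": [0, 0, 0], "turn": [0, 0, 0]}

```text
t: 10.4
position: [0.6172, 0.0592, 0.145]
eef_rot: [0.974, 0.017, 0.227, -0.005]
wrist_force: [8.6, -0.1, -2.5]
grip_width: 0.0166
gripper_force: 87.8
```

```bash
python3 -c "
from ik import *
cur();cgo(CB+z(.112),2.2)
p,d=snapshot('scene')
cv2.imwrite('pics/b3.png',np.clip(1.7*cv2.resize(p[220:320,240:350],None,fx=5,fy=5,interpolation=2),0,255).astype(np.uint8))
"
```

```text
t 10.40 grasp [0.6089 0.0589 0.162 ] lean 26.2 yaw 2.0 q [-0.1   0.47 -0.09  2.03  0.48  0.21 -2.15] F [ 8.6 -0.1 -2.5] w 0.0166 gf 87.8
off [ 0.2  0.9 -2.6] turn [ 0.1 -0.2  0. ] | 3.0 0.0
```

View pics/b3.png

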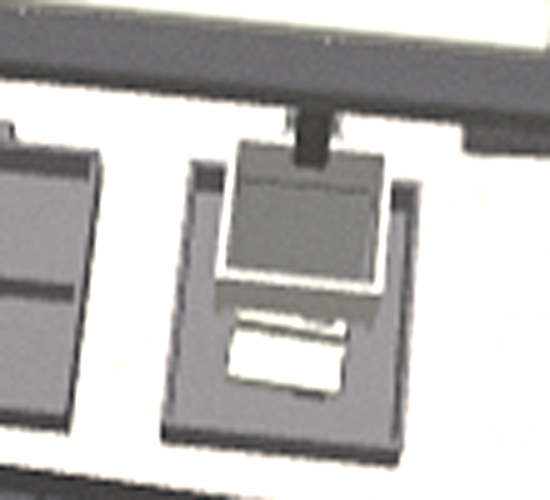

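The cup is empty. Both white modules lie in the undivided bin, around (285,350) in the crop. Raising straight up so the bottom shuts.

Emit:
arm_command:
  deltas:
    - {"hand": 0, "offset": [2, 0, -4], "turn": [0, 0, 0]}
    - {"hand": 0, "offset": [7, 0, -14], "turn": [0, 0, 0]}
    - {"hand": 0, "offset": [13, 0, -26], "turn": [0, 0, 0]}
    - {"hand": 0, "offset": [19, 0, -38], "turn": [0, 0, 0]}
    - {"hand": 0, "offset": [25, 0, -51], "turn": [0, 0, 0]}

```text
t: 10.95
position: [0.6112, 0.0573, 0.1983]
eef_rot: [0.975, 0.016, 0.22, -0.002]
wrist_force: [-0.2, -1.1, -2.3]
grip_width: 0.0172
gripper_force: 88.7
```

```bash
python3 -c "
from ik import *
cur();cgo(CB+z(.165),2.2);cgo(CB-.08*U(2.2)+z(.166),2.2);cgo(CB-.15*U(2.2)+z(.19),2.2)
p,d=snapshot('scene')
cv2.imwrite('pics/b4.png',np.clip(1.7*cv2.resize(p[220:320,240:350],None,fx=5,fy=5,interpolation=2),0,255).astype(np.uint8))
for y in(-20,-10,0,9):
  print(y);sim([cup2tool(CB-.15*U(2.2)+z(.19),2.2),cup2tool([.4843,.2249,.185],y),cup2tool([.4843,.2249,.085],y)])
"
```

```text
t 10.95 grasp [0.603  0.0571 0.2155] lean 25.4 yaw 1.9 q [-0.    0.39 -0.21  1.97  0.41  0.38 -2.07] F [-0.2 -1.1 -2.3] w 0.0172 gf 88.7
off [ 5.5 -0.8  0.3] turn [0.3 0.6 0. ] | 6.0 1.0
off [-66.3  -0.3 -34.8] turn [0.3 0.6 0. ] | 75.0 1.0
off [-1.193e+02  1.000e-01 -8.650e+01] turn [0.3 0.6 0. ] | 147.0 1.0
-20
[ 0.08  0.15 -0.29  2.23  0.31  0.33 -2.01] [0. 0.]
[-1.31  0.35  0.69  2.05  0.29  0.59 -2.82] [0. 0.]
[-1.25  0.53  0.66  2.17  0.23  0.3  -2.84] [0. 0.]
-10
[ 0.08  0.15 -0.29  2.23  0.31  0.33 -2.01] [0. 0.]
[-1.05  0.26  0.38  2.11  0.49  0.53 -2.84] [0. 0.]
[-1.16  0.48  0.57  2.24  0.43  0.19 -2.84] [0. 0.]
0
[ 0.08  0.15 -0.29  2.23  0.31  0.33 -2.01] [0. 0.]
[-0.58  0.21 -0.13  2.17  0.68  0.5  -2.84] [0. 0.]
[-1.05  0.44  0.48  2.3   0.64  0.1  -2.84] [0. 0.]
9
[ 0.08  0.15 -0.29  2.23  0.31  0.33 -2.01] [0. 0.]
[-0.42  0.19 -0.24  2.2   0.63  0.42 -2.59] [0. 0.]
[-0.92  0.41  0.39  2.33  0.84  0.03 -2.84] [1.  0.3]
```

Emit:
arm_command:
  deltas:
    - {"hand": 0, "offset": [-7, 0, -5], "turn": [0, 0, 0]}
    - {"hand": 0, "offset": [-20, 0, -12], "turn": [0, 0, 0]}
    - {"hand": 0, "offset": [-35, 0, -20], "turn": [0, 0, 0]}
    - {"hand": 0, "offset": [-51, 0, -28], "turn": [0, 0, 0]}
    - {"hand": 0, "offset": [-67, 0, -36], "turn": [0, 0, 0]}

```text
t: 11.5
position: [0.5343, 0.0549, 0.2011]
eef_rot: [0.975, 0.017, 0.22, -0.003]
wrist_force: [0.4, -1.4, -1.9]
grip_width: 0.0168
gripper_force: 88.7
```

```bash
python3 -c "
from ik import *
cur();cgo(CB-.16*U(2.2)+z(.2),2.2)
p,d=snapshot('scene');q,e=snapshot('top')
C=cloud('scene',d)
m=((p.min(2)>120)&(C[...,2]>.01)&(C[...,2]<.1)&(C[...,0]>.62)&(C[...,0]<.77)&(abs(C[...,1]-.06)<.065)).astype(np.uint8)
n,l,st,ce=cv2.connectedComponentsWithStats(m)
for i in range(1,n):
  if st[i,4]>15:
    k=C[l==i];r=cv2.minAreaRect((k[:,:2]*1000).astype(np.float32));print('white',st[i],np.round(r[0]),np.round(r[1]),round(r[2]),'z',np.percentile(k[:,2],[5,50,95]).round(3))
T=cloud('top',e);k=T.reshape(-1,3);c=(k[:,2]>.125)&(k[:,2]<.18)&(k[:,0]>.53)&(k[:,0]<.65)&(abs(k[:,1]-.055)<.035);print('in-cup floor z',c.sum(),np.percentile(k[c,2],[5,25,50,75]).round(3))
for y in(-15,-5,25,45,65,90):
  print(y);sim([cup2tool(CB-.16*U(2.2)+z(.2),2.2),cup2tool([.4843,.2249,.185],y),cup2tool([.4843,.2249,.085],y)])
"
```

```text
t 11.50 grasp [0.5261 0.0546 0.2183] lean 25.4 yaw 1.9 q [-0.04  0.28 -0.19  2.15  0.43  0.31 -2.13] F [ 0.4 -1.4 -1.9] w 0.0168 gf 88.7
off [-55.7   0.2 -64.4] turn [0.3 0.6 0. ] | 85.0 1.0
white [288 276  22  11 121] [689.  61.] [60. 22.] 85 z [0.026 0.03  0.034]
white [286 286  23  12 190] [717.  61.] [25. 60.] 1 z [0.022 0.026 0.03 ]
in-cup floor z 752 [0.137 0.139 0.141 0.144]
-15
[ 0.1   0.11 -0.3   2.24  0.27  0.36 -1.96] [0. 0.]
[-1.2   0.3   0.55  2.08  0.4   0.56 -2.84] [0. 0.]
[-1.2   0.5   0.61  2.2   0.33  0.25 -2.84] [0. 0.]
-5
[ 0.1   0.11 -0.3   2.24  0.27  0.36 -1.96] [0. 0.]
[-0.86  0.23  0.18  2.14  0.57  0.51 -2.83] [0. 0.]
[-1.1   0.46  0.52  2.27  0.53  0.14 -2.84] [0. 0.]
25
[ 0.1   0.11 -0.3   2.24  0.27  0.36 -1.96] [0. 0.]
[-0.09  0.18 -0.45  2.22  0.32  0.32 -1.93] [0. 0.]
[-0.46  0.36 -0.    2.33 -0.    0.02 -1.6 ] [4.1 1.3]
45
[ 0.1   0.11 -0.3   2.24  0.27  0.36 -1.96] [0. 0.]
[ 0.36  0.26 -0.79  2.18 -0.02  0.36 -1.15] [0. 0.]
[ 0.1   0.43 -0.52  2.31  0.1   0.04 -1.22] [0. 0.]
65
[ 0.1   0.11 -0.3   2.24  0.27  0.36 -1.96] [0. 0.]
[ 0.55  0.38 -0.95  2.08 -0.05  0.52 -0.71] [0. 0.]
[ 0.38  0.54 -0.76  2.2   0.06  0.24 -0.75] [0. 0.]
90
[ 0.1   0.11 -0.3   2.24  0.27  0.36 -1.96] [0. 0.]
[ 0.57  0.56 -1.02  1.9   0.05  0.78 -0.38] [0. 0.]
[ 0.47  0.69 -0.9   2.01  0.15  0.55 -0.39] [0. 0.]
```

Both modules lie flat in the bin, and the cup is empty with its bottom shut. Backing out and going to the mat, parking at about 70° yaw to stay well inside the joint limits.

Emit:
arm_command:
  deltas:
    - {"hand": 0, "offset": [-14, 0, -9], "turn": [0, 0, 0]}
    - {"hand": 0, "offset": [-28, 0, -20], "turn": [0, 0, 0]}
    - {"hand": 0, "offset": [-42, 0, -36], "turn": [0, 0, 0]}
    - {"hand": 0, "offset": [-52, 0, -54], "turn": [0, 0.3, 0]}
    - {"hand": 0, "offset": [-56, 0, -64], "turn": [0.2, 0.5, 0]}

```text
t: 12.1
position: [0.4575, 0.0527, 0.236]
eef_rot: [0.974, 0.017, 0.226, -0.005]
wrist_force: [-0.4, 0.5, -1.3]
grip_width: 0.017
gripper_force: 88.6
```

```bash
python3 -c "
from ik import *
cur();cgo([.505,.10,.2],25)
sim([cup2tool([.505,.10,.2],25),cup2tool([.495,.165,.2],48),cup2tool([.4843,.2249,.18],70),cup2tool([.4843,.2249,.085],70)])"
```

```text
t 12.10 grasp [0.4492 0.0524 0.2531] lean 26.1 yaw 2.0 q [ 0.01  0.1  -0.25  2.27  0.33  0.35 -2.06] F [-0.4  0.5 -1.3] w 0.017 gf 88.6
off [  0.2 -25.2   0.9] turn [ 10.   -0.2 -20.4] | 25.0 23.0
[ 0.42  0.15 -0.58  2.22 -0.17  0.38 -1.12] [0. 0.]
[ 0.55  0.24 -0.78  2.14 -0.24  0.48 -0.73] [0. 0.]
[ 0.5   0.4  -0.87  2.05 -0.13  0.56 -0.53] [0. 0.]
[ 0.38  0.56 -0.75  2.17 -0.05  0.3  -0.54] [0. 0.]
```

Emit:
arm_command:
  deltas:
    - {"hand": 0, "offset": [0, -5, 0], "turn": [2, 0, -4.1]}
    - {"hand": 0, "offset": [0, -10, 0], "turn": [4, 0, -8.2]}
    - {"hand": 0, "offset": [0, -15, 0], "turn": [6, -0.1, -12.3]}
    - {"hand": 0, "offset": [0, -20, 0], "turn": [8, -0.2, -16.4]}
    - {"hand": 0, "offset": [0, -25, 1], "turn": [10, -0.2, -20.4]}

```text
t: 12.6
position: [0.4585, 0.0779, 0.2352]
eef_rot: [0.951, 0.21, 0.22, -0.05]
wrist_force: [-0.0, 0.4, -1.6]
grip_width: 0.0169
gripper_force: 88.6
```

```bash
python3 -c "
from ik import *
cur();cgo([.495,.165,.2],48)"
```

```text
t 12.60 grasp [0.4509 0.0744 0.2522] lean 26.0 yaw 24.9 q [ 0.37  0.14 -0.54  2.24 -0.15  0.35 -1.16] F [-0.   0.4 -1.6] w 0.0169 gf 88.6
off [ 19.2 -43.1   9.2] turn [ 10.   -0.1 -20.6] | 48.0 23.0
```

Emit:
arm_command:
  deltas:
    - {"hand": 0, "offset": [4, -9, 2], "turn": [2, 0, -4.1]}
    - {"hand": 0, "offset": [8, -17, 4], "turn": [4, 0, -8.2]}
    - {"hand": 0, "offset": [12, -26, 6], "turn": [6, 0, -12.3]}
    - {"hand": 0, "offset": [15, -34, 7], "turn": [8, -0.1, -16.4]}
    - {"hand": 0, "offset": [19, -43, 9], "turn": [10, -0.1, -20.6]}

```text
t: 13.1
position: [0.4597, 0.1254, 0.2355]
eef_rot: [0.891, 0.395, 0.205, -0.092]
wrist_force: [-0.4, 0.1, -1.8]
grip_width: 0.0171
gripper_force: 88.6
```

```bash
python3 -c "
from ik import *
cur();cgo([.4843,.2249,.18],70)"
```

```text
t 13.10 grasp [0.4541 0.1193 0.2525] lean 26.0 yaw 47.8 q [ 0.52  0.23 -0.75  2.16 -0.25  0.46 -0.72] F [-0.4  0.1 -1.8] w 0.0171 gf 88.6
off [ 28.4 -28.8  36.2] turn [  9.7  -0.  -19.8] | 54.0 22.0
```

Emit:
arm_command:
  deltas:
    - {"hand": 0, "offset": [6, -6, 7], "turn": [2.4, 0, -5]}
    - {"hand": 0, "offset": [13, -13, 16], "turn": [4.9, 0, -10]}
    - {"hand": 0, "offset": [20, -20, 25], "turn": [7.3, 0, -15]}
    - {"hand": 0, "offset": [28, -29, 36], "turn": [9.7, 0, -19.8]}
    - {"hand": 0, "offset": [28, -29, 36], "turn": [9.7, 0, -19.8]}

```text
t: 13.6
position: [0.4669, 0.1763, 0.2153]
eef_rot: [0.799, 0.557, 0.184, -0.13]
wrist_force: [-0.5, -0.2, -1.9]
grip_width: 0.0168
gripper_force: 88.6
```

```bash
python3 -c "
from ik import *
cur();cgo([.4843,.2249,.18],70);cgo([.4843,.2249,.095],70)
p,d=snapshot('top');C=cloud('top',d)[150:310,130:290].reshape(-1,3)
r=C[(C[:,2]>.205)&(C[:,2]<.222)&(C[:,0]>.42)&(C[:,1]>.14)&(C[:,1]<.3)]
ux=U(70);uy=np.array([-ux[1],ux[0],0])
print('rim X',np.percentile(r@ux,[1,50,98,99]),'Y',np.percentile(r@uy,[1,99]),'target',np.dot([.4843,.2249,0],ux)+.039,np.dot([.4843,.2249,0],uy),'z',np.percentile(r[:,2],[10,50,90]))
cv2.imwrite('pics/last.png',p)
"
```

```text
t 13.60 grasp [0.4641 0.1684 0.2323] lean 26.1 yaw 69.8 q [ 0.48  0.39 -0.84  2.06 -0.16  0.55 -0.51] F [-0.5 -0.2 -1.9] w 0.0168 gf 88.6
off [-0.9 -0.5 -0.5] turn [-0.  -0.1 -0. ] | 1.0 0.0
off [-38.3  -0.2  75.8] turn [-0.  -0.1 -0. ] | 85.0 0.0
rim X [0.33296426 0.37539453 0.41630059 0.47983137] Y [-0.53460687 -0.33967078] target 0.4159772258273722 -0.3781728060126725 z [0.20833593 0.21505529 0.2180562 ]
```

Emit:
arm_command:
  deltas:
    - {"hand": 0, "offset": [-5, 0, 10], "turn": [0, 0, 0]}
    - {"hand": 0, "offset": [-14, 0, 27], "turn": [0, 0, 0]}
    - {"hand": 0, "offset": [-23, 0, 46], "turn": [0, 0, 0]}
    - {"hand": 0, "offset": [-32, 0, 63], "turn": [0, 0, 0]}
    - {"hand": 0, "offset": [-37, 0, 75], "turn": [0, 0, 0]}

```text
t: 14.15
position: [0.4656, 0.1739, 0.1316]
eef_rot: [0.801, 0.556, 0.184, -0.129]
wrist_force: [0.2, -0.0, -2.1]
grip_width: 0.0169
gripper_force: 88.5
```

```bash
python3 -c "
from ik import *
cur();cgo([.4843,.2249,.0865],70);cgo([.4843,.2249,.085],70)"
```

```text
t 14.15 grasp [0.4628 0.1661 0.1486] lean 25.9 yaw 69.6 q [ 0.38  0.52 -0.74  2.17 -0.09  0.31 -0.52] F [ 0.2 -0.  -2.1] w 0.0169 gf 88.5
off [-2.8 -0.1  9.4] turn [ 0.1  0.1 -0.2] | 10.0 0.0
off [-3.4 -0.1 10.8] turn [ 0.1  0.1 -0.2] | 11.0 0.0
```

Emit:
arm_command:
  deltas:
    - {"hand": 0, "offset": [-1, 0, 3], "turn": [0, 0, 0]}
    - {"hand": 0, "offset": [-2, 0, 6], "turn": [0, 0, 0]}
    - {"hand": 0, "offset": [-3, 0, 8.5], "turn": [0, 0, 0]}
    - {"hand": 0, "offset": [-3.4, 0, 10], "turn": [0, 0, 0]}
    - {"hand": 0, "offset": [-3.4, 0, 10], "turn": [0, 0, 0]}

```text
t: 14.65
position: [0.4677, 0.1767, 0.123]
eef_rot: [0.799, 0.557, 0.186, -0.128]
wrist_force: [-0.5, -0.2, -1.2]
grip_width: 0.0167
gripper_force: 88.5
```

```bash
python3 -c "
from ik import *
cur();cgo([.4843,.2249,.085],70)"
```

```text
t 14.65 grasp [0.4647 0.1688 0.1401] lean 26.1 yaw 69.7 q [ 0.37  0.54 -0.73  2.18 -0.08  0.28 -0.52] F [-0.5 -0.2 -1.2] w 0.0167 gf 88.5
off [-2.7 -1.1  1.6] turn [ 0.2 -0.1 -0. ] | 3.0 0.0
```

Emit:
arm_command:
  deltas:
    - {"hand": 0, "offset": [-0.5, 0, 0.8], "turn": [0, 0, 0]}
    - {"hand": 0, "offset": [-1, 0, 1.5], "turn": [0, 0, 0]}
    - {"hand": 0, "offset": [-1.5, 0, 2.1], "turn": [0, 0, 0]}
    - {"hand": 0, "offset": [-1.5, 0, 2.4], "turn": [0, 0, 0]}
    - {"hand": 0, "offset": [-1.5, 0, 2.4], "turn": [0, 0, 0]}

```text
t: 15.15
position: [0.4676, 0.1762, 0.1204]
eef_rot: [0.8, 0.557, 0.186, -0.128]
wrist_force: [-2.0, -2.7, 4.6]
grip_width: 0.0167
gripper_force: 89.9
```

```bash
python3 -c "
from ik import *
cur();cgo([.4843,.2249,.085],70)"
```

```text
t 15.15 grasp [0.4647 0.1684 0.1375] lean 26.1 yaw 69.7 q [ 0.37  0.54 -0.73  2.18 -0.08  0.27 -0.52] F [-2.  -2.7  4.6] w 0.0167 gf 89.9
off [-1.2 -1.2 -0.5] turn [ 0.2 -0.1 -0. ] | 2.0 0.0
```

The force is up by about 6 N, so the cup is standing on the mat. Opening, then backing off along the fingers.

Emit:
arm_command:
  deltas:
    - {"hand": 0.4, "offset": [0, 0, 0], "turn": [0, 0, 0]}
    - {"hand": 0.7, "offset": [0, 0, 0], "turn": [0, 0, 0]}
    - {"hand": 1, "offset": [0, 0, 0], "turn": [0, 0, 0]}
    - {"hand": 1, "offset": [0, 0, 0], "turn": [0, 0, 0]}
    - {"hand": 1, "offset": [0, 0, 0], "turn": [0, 0, 0]}

```text
t: 15.65
position: [0.4674, 0.1765, 0.1199]
eef_rot: [0.799, 0.557, 0.185, -0.129]
wrist_force: [0.1, -1.1, 0.2]
grip_width: 0.0854
gripper_force: 0.0
```

Emit:
arm_command:
  deltas:
    - {"hand": 1, "offset": [0, 0, -5], "turn": [0, 0, 0]}
    - {"hand": 1, "offset": [0, 0, -15], "turn": [0, 0, 0]}
    - {"hand": 1, "offset": [0, 0, -30], "turn": [0, 0, 0]}
    - {"hand": 1, "offset": [0, 0, -45], "turn": [0, 0, 0]}
    - {"hand": 1, "offset": [0, 0, -60], "turn": [0, 0, 0]}

```text
t: 16.15
position: [0.458, 0.1511, 0.1749]
eef_rot: [0.799, 0.557, 0.185, -0.128]
wrist_force: [-0.4, 0.3, -0.2]
grip_width: 0.0855
gripper_force: 0.0
```

```bash
python3 -c "
from ik import *
cur()
p,d=snapshot('top');C=cloud('top',d)[150:310,130:290].reshape(-1,3)
r=C[(C[:,2]>.113)&(C[:,2]<.128)&(C[:,0]>.42)&(C[:,0]<.56)&(C[:,1]>.17)&(C[:,1]<.3)]
print(cv2.minAreaRect((r[:,:2]*1000).astype(np.float32)),np.percentile(r[:,2],[10,50,90]))"
```

```text
t 16.15 grasp [0.4551 0.1433 0.1919] lean 26.1 yaw 69.7 q [ 0.52  0.45 -0.84  2.14 -0.12  0.43 -0.47] F [-0.4  0.3 -0.2] w 0.0855 gf 0.0
((485.27520751953125, 214.25343322753906), (99.2635269165039, 83.94673919677734), 69.24813079833984) [0.11498812 0.12053499 0.1240386 ]
```

Emit:
arm_command:
  deltas:
    - {"hand": 1, "offset": [5, 0, -15], "turn": [0, 0, 0]}
    - {"hand": 1, "offset": [10, 0, -35], "turn": [0, 0, 0]}
    - {"hand": 1, "offset": [15, 0, -60], "turn": [0, 0, 0]}
    - {"hand": 1, "offset": [20, 0, -80], "turn": [0, 0, 0]}
    - {"hand": 1, "offset": [20, 0, -80], "turn": [0, 0, 0]}

```text
t: 16.7
position: [0.4539, 0.1352, 0.2569]
eef_rot: [0.8, 0.556, 0.188, -0.127]
wrist_force: [-0.3, -0.3, -0.3]
grip_width: 0.0851
gripper_force: 0.0
```

```bash
python3 -c "
from ik import *
cur()
p,d=snapshot('top');C=cloud('top',d)[150:310,130:290].reshape(-1,3)
r=C[(C[:,2]>.114)&(C[:,2]<.126)&(C[:,0]>.42)&(C[:,0]<.56)&(C[:,1]>.17)&(C[:,1]<.3)]
ux=U(69.5);uy=np.array([-ux[1],ux[0],0]);X=np.percentile(r@ux,97)-.039;Y=np.percentile(r@uy,[2,98]).mean();print('cup centre',(X*ux+Y*uy)[:2])
cv2.imwrite('pics/end.png',np.clip(1.5*cv2.resize(p[60:310,60:410],None,fx=2.2,fy=2.2),0,255).astype(np.uint8))"
```

```text
t 16.70 grasp [0.4509 0.1274 0.2739] lean 26.1 yaw 69.6 q [ 0.69  0.31 -0.95  2.03 -0.21  0.68 -0.41] F [-0.3 -0.3 -0.3] w 0.0851 gf 0.0
cup centre [0.4883357  0.22298446]
```

View pics/end.png

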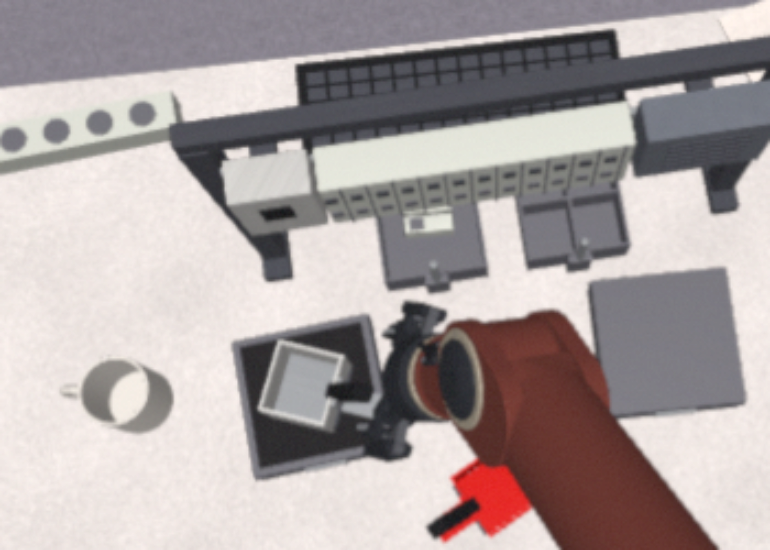

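The empty cup stands upright on the mat at (308,383), about 4 mm from the middle. The gripper is clear of it. The modules are in the undivided bin, with one visible at (428,223), and the mug is where it was. Handing in.

```bash
python3 -c "
from station import *
print(finish_job())"
```

```text
the job is handed in; nothing more can be done
None
```

The job is handed in: both relay modules are in the undivided bin, and the empty cup stands upright about 4 mm from the middle of the mat, with the gripper clear of it, 16.7 s used, and no sign that the rack, mug or mouse was touched.

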